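Load the scan pallet with its references

TASK

Load the scan pallet: set the white puck on its round dock beside the pallet, lay the reference board (the one whose end opposite the round stick carries a raised white open-frame connector) in the nest next to the dock and the plain board (flat metal cover there) in the other nest, both fully down between the pins with their round stick on the far side, away from you. Then drop the retaining bar across both boards, its two feet flat on the end landings between their pins. Leave the empty carrier frame where it lies.

Things in the scene. Friction and masses are not known exactly. Their poses are not given: they have to be found in the camera images.
- pallet: Fixed dark plate 96x210x8 mm, origin: underside centre, +x far side, +y left end. Nests at y +35 and -35 (x 0): pad top z 16 mm, ringed by 6 mm pins with tapered tips (z 27): board play 3 mm in y, 2 in x; long edges free for fingers at |x|<23, down to z 8. Bar landings at (-6.5, +-93) mm, 50x18, top z 23.5, a pin (tip z 35) 15.5 mm to either side in x: foot play 2.5 mm; bar play in y is free
- dock: Fixed dark plate 70x66x8 mm, axes as the pallet's, origin: underside centre; 144 mm from the pallet's centre at its left (+y) or right end (then a 36 mm high loupe stands at the other end). Puck sits at its centre on a 44 mm round pad, top z 16 mm, between four tapered pins (x, y +-23.5, tip z 29), 3 mm play. Finger room at the puck's +x and -x sides; little towards the pallet
- reference_board: Loose beige stick module 42x68 mm, plate 6 mm thick, 10 mm high at the black round stick, 30 g; its end away from the stick has a raised white open-frame connector. Origin: underside centre; y axis along the 68 mm towards the stick, x across. Starts flat, stick roughly away from the robot. Seated: y axis along the pallet's +x, origin on a nest's centre, z 16 mm
- plain_board: Loose stick module like the reference board (42x68 mm, plate 6 mm thick, 10 mm high, same origin and axes), but with a flat low metal cover on the end away from the stick
- puck: Loose white round puck, 54 mm across, 14 mm high, 60 g; origin: centre of its underside. Starts flat on the bench; on the dock its underside is at z 16 mm
- bar: Loose aluminium bar, 196 mm along its y, 90 g: beam 6 mm wide, 10 high; foot 20x10x12 mm (x, y, z) at each end; black ribbed grip in the middle, 15 mm wide (x), 36 long (y), z 9 to 35. Origin: underside centre. Starts standing on its feet, y roughly along world y; ends alike. In place: at pallet x -6.5, y 0, z 23.5 mm, along pallet y, just over the boards between stick and connector
- empty_frame: Bystander: loose empty beige carrier plate with two windows and no stick, 48x72x10 mm, origin: underside centre. Lies among the parts; leave it alone. (An open test fixture, 0.18 m high, stands fixed near by at x 0.58 to 0.73, y -0.16 to 0.02: carry things over or round it)
Mind the look-alikes: they are no part of the job. What is shaped like the reference_board but orange is not meant. Leave any orange look-alike of the puck alone.

How it is judged:
On the way, in this order (a step that is already met when the one before it is completed fails the run):
1. both boards seated in their nests, the reference board next to the dock (((y of dock in the frame of pallet above 0 m and x of reference_board in the frame of pallet between -0.006 and 0.006 m and y of reference_board in the frame of pallet between 0.029 and 0.041 m and z of reference_board in the frame of pallet between 0.013 and 0.019 m and angle between the y axis of each of reference_board, plain_board and the x axis of pallet, either way round below 0.15 rad and x of pallet in the frame of reference_board above 0.02 m and x of plain_board in the frame of pallet between -0.006 and 0.006 m and y of plain_board in the frame of pallet between -0.041 and -0.029 m and z of plain_board in the frame of pallet between 0.013 and 0.019 m and x of pallet in the frame of plain_board below -0.02 m) or (y of dock in the frame of pallet below 0 m and x of reference_board in the frame of pallet between -0.006 and 0.006 m and y of reference_board in the frame of pallet between -0.041 and -0.029 m and z of reference_board in the frame of pallet between 0.013 and 0.019 m and angle between the y axis of each of reference_board, plain_board and the x axis of pallet, either way round below 0.15 rad and x of pallet in the frame of reference_board below -0.02 m and x of plain_board in the frame of pallet between -0.006 and 0.006 m and y of plain_board in the frame of pallet between 0.029 and 0.041 m and z of plain_board in the frame of pallet between 0.013 and 0.019 m and x of pallet in the frame of plain_board above 0.02 m))), for 0.2 s.
2. the retaining bar down across both boards (x of bar in the frame of pallet between -0.0125 and -0.0005 m and y of bar in the frame of pallet between -0.01 and 0.01 m and z of bar in the frame of pallet between 0.0205 and 0.0265 m and angle between the y axis of bar and the y axis of pallet, either way round below 0.1 rad and angle between bar's own z axis and vertical below 0.1 rad), for 0.2 s.
At the end, for the whole second after the job is handed in: Reference board in the nest next to the dock, plain board in the other, sticks at +x; puck on the dock (each within 6 mm in x and y, 3 mm in height, boards 0.15 rad); bar on both landings (6 mm in x, 10 mm in y, 3 mm in height, 0.1 rad); all released and at rest (all of step 2 and ((y of dock in the frame of pallet above 0 m and x of reference_board in the frame of pallet between -0.006 and 0.006 m and y of reference_board in the frame of pallet between 0.029 and 0.041 m and z of reference_board in the frame of pallet between 0.013 and 0.019 m and angle between the y axis of each of reference_board, plain_board and the x axis of pallet, either way round below 0.15 rad and x of pallet in the frame of reference_board above 0.02 m and x of plain_board in the frame of pallet between -0.006 and 0.006 m and y of plain_board in the frame of pallet between -0.041 and -0.029 m and z of plain_board in the frame of pallet between 0.013 and 0.019 m and x of pallet in the frame of plain_board below -0.02 m) or (y of dock in the frame of pallet below 0 m and x of reference_board in the frame of pallet between -0.006 and 0.006 m and y of reference_board in the frame of pallet between -0.041 and -0.029 m and z of reference_board in the frame of pallet between 0.013 and 0.019 m and angle between the y axis of each of reference_board, plain_board and the x axis of pallet, either way round below 0.15 rad and x of pallet in the frame of reference_board below -0.02 m and x of plain_board in the frame of pallet between -0.006 and 0.006 m and y of plain_board in the frame of pallet between 0.029 and 0.041 m and z of plain_board in the frame of pallet between 0.013 and 0.019 m and x of pallet in the frame of plain_board above 0.02 m)) and horizontal distance between puck and dock below 0.006 m and z of puck in the frame of dock between 0.013 and 0.019 m and angle between puck's own z axis and vertical below 0.15 rad and linear speed of each of reference_board, plain_board, puck, bar below 0.02 m/s); the robot touches nothing.
It fails at once if the empty carrier frame moved by more than 30 mm (distance of empty_frame from where it was at the start of the episode above 0.03 m).
It also fails if it takes over 120 s, if anything falls off the work surface, if the arm or the gripper's body presses on something with over 40 N, if the wrist force passes 120 N, or if a joint passes its speed limit or range.

ROBOT

A 7-joint arm with a two-finger parallel gripper is mounted at the origin on a cart in front of the work surface, level with it; the furniture and walls round the work are solid. World frame = base frame: x ahead of the robot, y to its left, z up, the work surface at z = 0. Lengths are in m, angles in rad, forces in N, time in s.
With the tool pointing down it reaches from about 0.4 to 0.875 m from the base axis. Payload 19.3 kg.
Tool frame: the origin (TCP) lies at the very end of the fingers, on their centre line; the grasp point (between the pads) lies 19 mm behind it (robot.grip_point_offset is the distance from the TCP to the grasp point, in m); z points along the fingers, y is the direction in which the jaws open and shut (so a half turn about z gives the same grasp; the last joint's range is limited). The gripper opens to 85 mm and grips with 20 to 120 N. Pads are 22 mm wide; open, the fingers measure 114 mm over their backs; the gripper's body (76 mm by 85 mm) begins 54 mm behind the grasp point. The pads swing forward as they close: fully open they stand 13 mm farther back than shut.
Start: joints at [-1.224, 0.521, -0.036, 1.599, 0.021, 1.021, -0.113], TCP at [0.253, 0.571, 0.231] pointing down, gripper open.
Joint ranges: [-2.91, 2.91], [-0.3, 2.13], [-1.5, 1.42], [0.17, 2.43], [-1.26, 4.41], [0.16, 1.93], [-2.52, 2.52]. Speed limits (rad/s): [1.89, 1.89, 2.39, 2.39, 3.01, 3.01, 3.01].

INTERFACE

Orientations are given as [roll, pitch, yaw] about the fixed x, y, z axes, in that order (R = Rz(yaw) Ry(pitch) Rx(roll)).
In Python, from plant import robot gives the robot as it stands.
- The arm moves only by the tool step_arm, never from a script. Its argument "moves" is a list of rows, each a list of 4 numbers: the shift along the world's x, y, z in cm, then the turn about the world's z in rad. In form: [[x, y, z, spin], ...]. A call has 1 to 20 rows; each row is the pose to reach, as a shift and turn from the pose commanded when the call began; what a row does not reach only later rows make up. A row lasts 1/8 s, in which the tool goes at most 62.5 mm and 10.7 degrees, less where a joint would pass 70% of its speed; a pose out of reach is approached as far as the arm can. A call with a gripper value outside its range is refused whole. "hand" is the finger opening in cm, from 0 to 8.54, set as the call begins (left out, the last holds). The fingers move at their own pace and stop on an object; the grip force is fixed at half the most. Time passes only in rows, so rows that repeat a pose let the fingers close. It gives the time, the measured TCP pose, the force and the opening at its end, in the units of the state.
- robot.read_state(): the state, without advancing time (a new reading comes with each control period).
- robot.snapshot(name): name is "side" or "top"; returns the picture (480x640x3 uint8, red, green, blue); there is no depth.
- robot.camera_info(name): a dict with "vertical_fov" (degrees; the focal length in pixels is half the picture's height over the tangent of half this angle, whatever the lens; pixels are square), "cx", "cy" (the principal point, pixels), "k1" (the pictures are not rectified: a ray, as slopes to the right and down, at radius r is drawn at 1 + k1 r^2 times it, then the intrinsics apply), "rvec" (rotation vector, rad) and "tvec" (3), from world to camera coordinates, as OpenCV has them. Camera axes: x right, y down, z forward; pixel columns grow to the right and rows downward; lengths in m; the calibration is good to about 2 mm. A picture is of the moment at which its call begins. camera_info takes no time and is no camera call.
- robot.finish_job(): hands the job in, once; it reports no verdict.
Trained networks look in the newest picture that a camera, given by its name, has taken for a name from the list of things; names that differ only in an ending like _2 or _b are one class to them, and where a whole thing is asked for, a point or a joint stands for the part that bears it (a point fixed in the world has none). Each returns a list of dicts, best first, with "p" (0 to 1); they miss things now and then, are a little off and sometimes report something else, mostly with a low value. They report only what shows in the picture. A call takes as long as a camera call. They do not tell look-alikes from the thing itself.
- robot.recognise(thing, camera): "extent" ([left, top, right, bottom] in pixels, round what is visible of it).
- robot.outline_of(thing, camera): "pixels" (480x640 bool, what is visible of it) and "extent" ([left, top, right, bottom] in pixels, round what is visible of it).
The state is a dict: "clock": time; "joints": joint angles; "joint_velocities": joint speeds; "effort": joint torques, N m; "tcp_pos": TCP position; "ee_rot": TCP orientation; "force": force on the tool from outside, world axes, zero at the start; "moment": the same for the moment, N m; "width": finger opening in m.
Only numpy, scipy, OpenCV 4.12 (cv2) and the standard library are available. Lean on these libraries where they do the work, as an engineer would, in place of code of your own. Each camera call takes 0.05 s, during which the arm holds its last target.

## Working session

There is one attempt and no reset: what is moved stays moved. The work goes in short steps, Python scripts to look and compute and a tool call to move; the robot and the scene stay as the last step left them, time stands still between calls to the robot, and variables do not carry over. Pictures are saved under pics/ and viewed, and the job is handed in when it is done.

Besides the shell and the picture viewer there is one more tool, called after "Call:" as a command line: name --pt "numbers of a row" for each row, then --argument value for the rest. step_arm: Moves the arm, as the interface text tells. Its arguments: {"type":"object","properties":{"moves":{"type":"array","items":{"type":"array","items":{"type":"number"}}},"hand":{"type":"number"}},"required":["moves"]}

```bash
ls; mkdir -p pics
python3 - <<'E'
from plant import robot
import cv2
print(robot.read_state())
for n in("side","top"):
    im=robot.snapshot(n); cv2.imwrite(f"pics/{n}0.png",im[:,:,::-1]); print(n,robot.camera_info(n))
E
```

```text
pics
{'clock': 0.0, 'joints': array([-1.2242054 ,  0.52206858, -0.03633541,  1.59998334,  0.02118778,
        1.0210991 , -0.11281229]), 'joint_velocities': array([ 0.0003617 ,  0.00170833,  0.00158019,  0.00208739, -0.00042526,
       -0.00232203, -0.00024487]), 'effort': array([-2.98666992e-04, -9.27095032e+01,  1.97975256e+00, -3.69932592e+01,
        1.78412109e-02,  7.96813139e-03, -7.38980179e-05]), 'tcp_pos': array([0.25290898, 0.57117999, 0.23070047]), 'ee_rot': array([-3.14042077e+00,  6.89120206e-05,  2.72477961e+00]), 'force': array([-0.05672262,  0.3133317 ,  0.51297305]), 'moment': array([ 0.00067582, -0.0053038 ,  0.0262682 ]), 'width': 0.08536191537835475}
side {'vertical_fov': 57.42459750175221, 'cx': 325.2794042189792, 'cy': 242.42560887192622, 'k1': -0.0059262858592614275, 'rvec': array([ 2.088894  , -0.12214439,  0.07304004]), 'tvec': array([-0.60491177,  0.04916397,  1.02576473])}
top {'vertical_fov': 50.29280486904651, 'cx': 327.8131962201361, 'cy': 234.51285613912785, 'k1': -0.022882171912290014, 'rvec': array([ 2.12522044, -2.14047786,  0.14113215]), 'tvec': array([-0.02781182,  0.61772336,  1.08696143])}
```

View pics/side0.png

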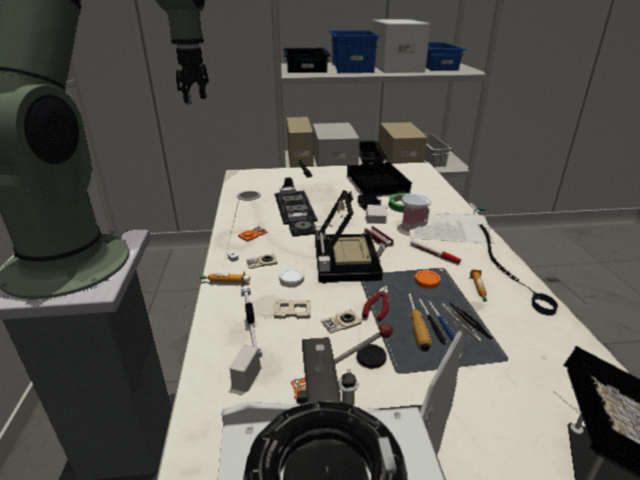

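View pics/top0.png

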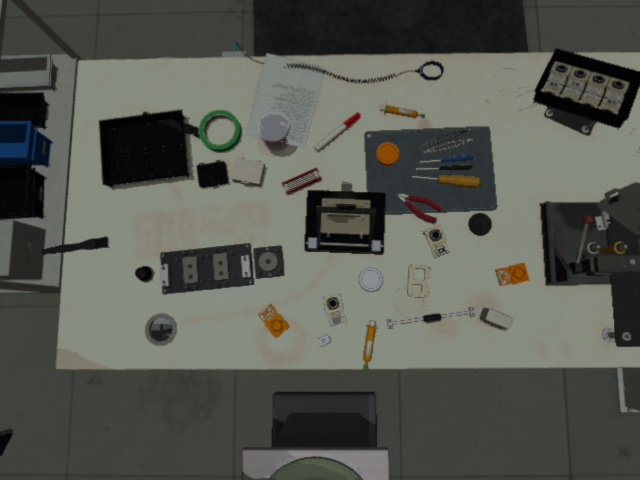

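The top view shows the pallet at about (206,268), the dock to its right (268,261), a white puck (370,279), boards at (334,308) and (435,240), the frame (418,281) and the bar (432,318). I'll zoom in and run the detectors.

```bash
cat > h.py <<'E'
import numpy as np,cv2
from plant import robot
H,W=480,640
C={}
for n in("side","top"):
    i=robot.camera_info(n); f=H/2/np.tan(np.radians(i['vertical_fov'])/2)
    K=np.array([[f,0,i['cx']],[0,f,i['cy']],[0,0,1.]]); C[n]=(K,np.array([i['k1'],0,0,0,0.]),np.array(i['rvec']),np.array(i['tvec']))
def proj(n,P):
    K,d,r,t=C[n]; return cv2.projectPoints(np.float64(P).reshape(-1,1,3),r,t,K,d)[0].reshape(-1,2)
def ray(n,uv):
    K,d,r,t=C[n]; R=cv2.Rodrigues(r)[0]
    p=cv2.undistortPoints(np.float64(uv).reshape(-1,1,2),K,d).reshape(-1,2)
    D=np.c_[p,np.ones(len(p))]@R; return -R.T@t,D
def onz(n,uv,z):
    c,D=ray(n,uv); z=np.broadcast_to(z,len(D)); return c+D*((z-c[2])/D[:,2])[:,None]
def tri(uvt,uvs):
    A=[];b=[]
    for n,uv in(("top",uvt),("side",uvs)):
        c,D=ray(n,[uv]); d=D[0]/np.linalg.norm(D[0]); M=np.eye(3)-np.outer(d,d); A.append(M);b.append(M@c)
    x=np.linalg.lstsq(np.vstack(A),np.hstack(b),rcond=None)[0]; return x
def crop(n,im,box,s,name):
    x0,y0,x1,y1=box; c=cv2.resize(im[y0:y1,x0:x1,::-1],None,fx=s,fy=s,interpolation=cv2.INTER_CUBIC); cv2.imwrite(name,c)
E
python3 - <<'E'
from h import *
t=cv2.imread('pics/top0.png')[:,:,::-1]; s=cv2.imread('pics/side0.png')[:,:,::-1]
crop('top',t,(310,220,510,340),4,'pics/t1.png')
crop('top',t,(140,220,300,320),5,'pics/t2.png')
crop('side',s,(220,240,400,350),4,'pics/s1.png')
for n in('side','top'):
    robot.snapshot(n)
    for th in('pallet','dock','reference_board','plain_board','puck','bar','empty_frame'):
        for d in robot.outline_of(th,n)[:3]:
            m=d['pixels'].astype(np.uint8); mm=cv2.moments(m,True)
            if mm['m00']==0: continue
            print(n,th,round(d['p'],2),np.round(d['extent']),mm['m00'],np.round([mm['m10']/mm['m00'],mm['m01']/mm['m00']],1),[np.round(x,1) for x in cv2.minAreaRect(cv2.findNonZero(m))])
print(robot.read_state()['clock'])
E
```

```text
side pallet 0.59 [275. 186. 319. 226.] 1105.0 [294.  205.7] [array([295. , 204.9]), array([39. , 35.4]), np.float64(76.0)]
side dock 0.73 [290. 219. 318. 234.] 361.0 [302.7 227.7] [array([302.5, 227.5]), array([16.5, 25.8]), np.float64(80.0)]
side reference_board 0.75 [296. 378. 306. 393.] 147.0 [299.2 383.8] [array([299.1, 383.9]), array([12.4, 12.9]), np.float64(76.0)]
side reference_board 0.69 [323. 308. 360. 330.] 577.0 [341.7 321.2] [array([341.5, 321.4]), array([18. , 38.2]), np.float64(73.3)]
side reference_board 0.52 [276. 300. 310. 318.] 548.0 [292.6 309. ] [array([292.5, 309. ]), array([18., 35.]), np.float64(90.0)]
side plain_board 0.62 [249. 254. 277. 271.] 255.0 [262.  260.8] [array([261.6, 260.6]), array([10., 28.]), np.float64(78.7)]
side puck 0.76 [414. 272. 442. 288.] 387.0 [427.1 279.1] [array([427., 279.]), array([18., 24.]), np.float64(90.0)]
side puck 0.65 [277. 270. 302. 284.] 362.0 [291.8 277.2] [array([291.5, 277. ]), array([18., 23.]), np.float64(90.0)]
side bar 0.72 [239. 291. 264. 355.] 357.0 [249.9 314.9] [array([251.1, 321.8]), array([68.8,  9.6]), np.flo
[... 670 characters left out ...]
. 529. 285.] 585.0 [512.6 274.1] [array([512.3, 274.2]), array([19.4, 32. ]), np.float64(76.0)]
top plain_board 0.64 [322. 294. 343. 324.] 540.0 [333.8 309.1] [array([333.7, 309.4]), array([30.4, 18.4]), np.float64(78.7)]
top puck 0.65 [358. 267. 380. 289.] 472.0 [370.  279.3] [array([370. , 279.5]), array([23., 24.]), np.float64(90.0)]
top puck 0.62 [377. 145. 400. 167.] 409.0 [387.1 153.5] [array([387. , 153.5]), array([21., 22.]), np.float64(90.0)]
top bar 0.96 [387. 308. 473. 326.] 318.0 [435.7 316.7] [array([430.6, 317.4]), array([ 8.3, 88. ]), np.float64(82.5)]
top empty_frame 0.94 [405. 266. 429. 298.] 501.0 [417.6 282.6] [array([417.6, 281.3]), array([22., 32.]), np.float64(3.8)]
0.9
```

View pics/t1.png

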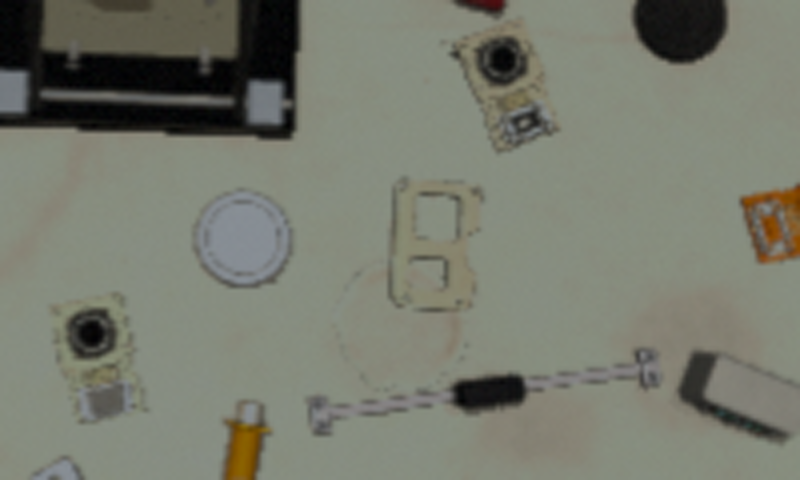

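View pics/t2.png

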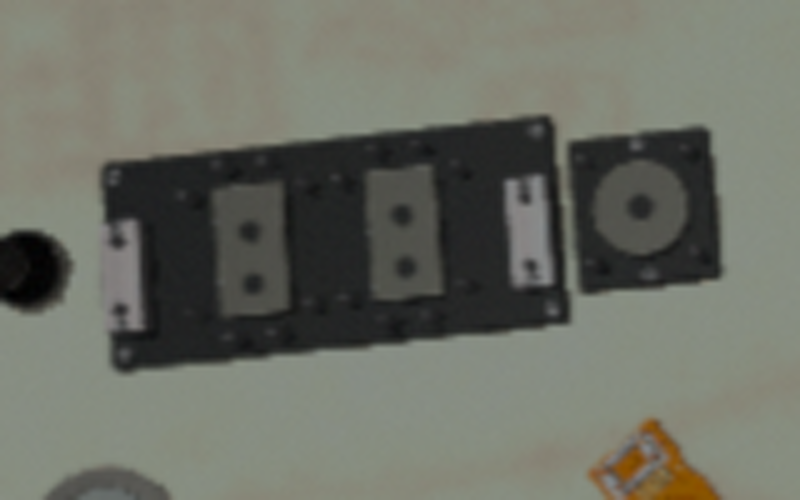

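View pics/s1.png

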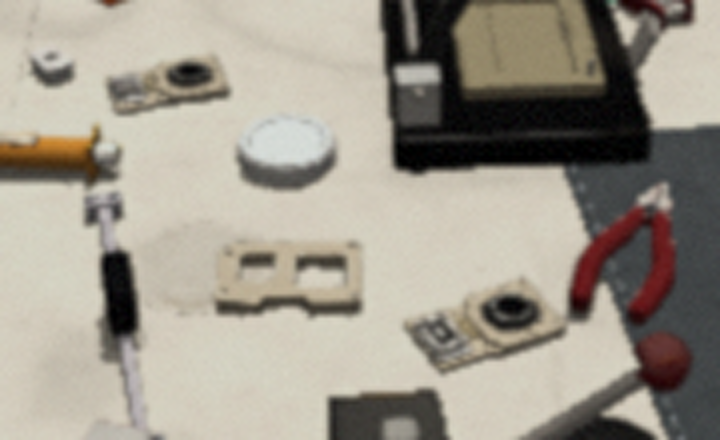

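Reference board (open white frame connector) is at (437,241), the plain board (flat grey cover) at (334,309). The dock is at the pallet's right, so the reference nest is pallet y −35. Next I'll average frames and measure accurately.

Run:
```python
from h import *
for n in('side','top'):
    a=np.mean([robot.snapshot(n).astype(float) for _ in range(8)],0); np.save(n+'avg.npy',a)
t=np.load('topavg.npy'); s=np.load('sideavg.npy')
crop('top',np.uint8(t.clip(0,255)),(150,235,290,300),5,'pics/t3.png')
crop('s',np.uint8(s.clip(0,255)),(265,170,330,240),8,'pics/s3.png')
crop('s',np.uint8(s.clip(0,255)),(235,240,365,340),6,'pics/s4.png')
crop('s',np.uint8(t.clip(0,255)),(310,255,480,330),4.5,'pics/t4.png')
for n,uv in(('top',(206,268)),('top',(268,261)),('top',(437,241)),('top',(334,309)),('top',(370,279)),('top',(432,318)),('top',(417,281))):
    print(uv,onz(n,[uv],0.01).round(4))
```

```text
(206, 268) [[0.5483 0.247  0.01  ]]
(268, 261) [[0.5633 0.1052 0.01  ]]
(437, 241) [[ 0.606  -0.2802  0.01  ]]
(334, 309) [[ 0.4542 -0.0444  0.01  ]]
(370, 279) [[ 0.5207 -0.1262  0.01  ]]
(432, 318) [[ 0.4329 -0.2627  0.01  ]]
(417, 281) [[ 0.5155 -0.2319  0.01  ]]
```

View pics/t3.png

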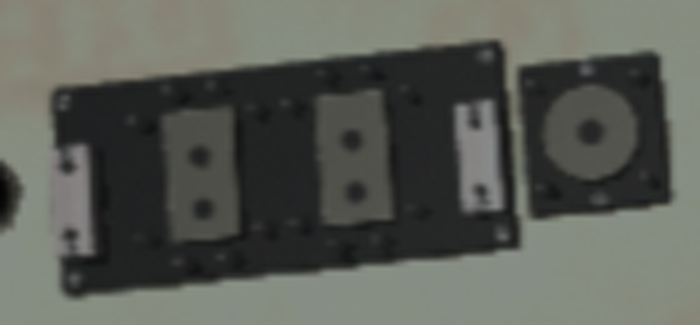

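View pics/s3.png

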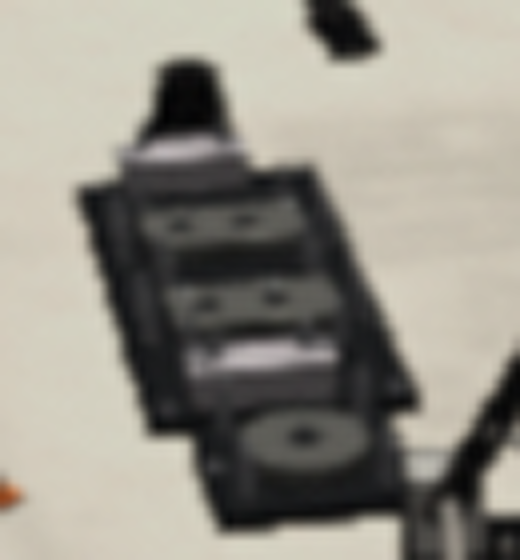

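View pics/s4.png

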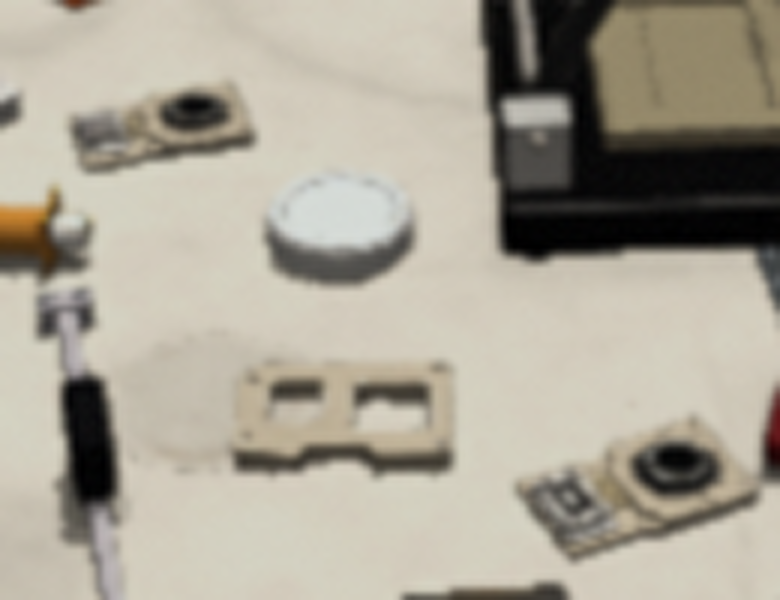

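View pics/t4.png

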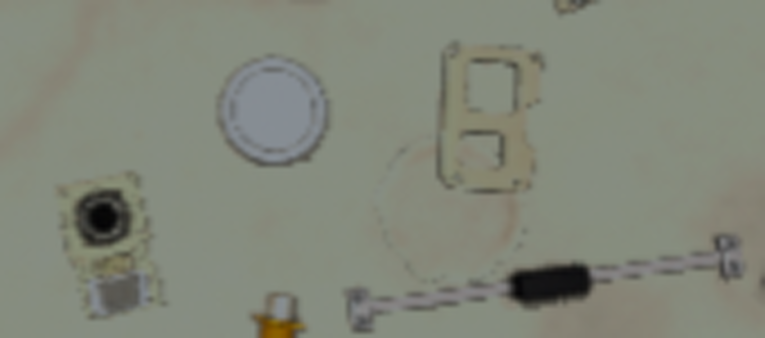

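Run:
```python
from h import *
from scipy.optimize import least_squares
T=lambda p:[150+(p[0]+.5)/5-.5,235+(p[1]+.5)/5-.5]
S=lambda p:[265+(p[0]+.5)/8-.5,170+(p[1]+.5)/8-.5]
td=[(200,156),(204,209),(352,139),(357,192),(591,131)]
sd=[(245,221),(180,226),(274,298),(208,304),(303,436)]
for a,b in zip(td,sd):
    X=tri(T(a),S(b)); print(X.round(4), onz('top',[T(a)],.016)[0].round(4), onz('side',[S(b)],.016)[0].round(4), (proj('top',X)-T(a)).round(2),(proj('side',X)-S(b)).round(2))
sc=np.array([onz('top',[T(p)],.008)[0] for p in[(62,101),(487,54),(75,279),(503,233)]]); print(sc.round(4),sc.mean(0))
# dense intensity: dark silhouette & bright landings in top
t=np.load('topavg.npy'); g=t.mean(2)
print('landing')
for box in((158,262,172,288),(238,252,252,280)):
    x0,y0,x1,y1=box; r=g[y0:y1,x0:x1]; w=np.clip(r-85,0,None)
    m=r>85; lab,L,st,ce=cv2.connectedComponentsWithStats(m.astype(np.uint8)); print(st.tolist(),ce.round(1).tolist(),r.max())
```

```text
[0.5522 0.2831 0.0161] [0.553  0.2832 0.016 ] [0.5514 0.2831 0.016 ] [[-0.    0.35]] [[ 0.26 -0.03]]
[0.5279 0.2803 0.0165] [0.5289 0.2805 0.016 ] [0.5269 0.2813 0.016 ] [[-0.    0.43]] [[ 0.32 -0.04]]
[0.559  0.2136 0.0163] [0.5603 0.2137 0.016 ] [0.5578 0.2141 0.016 ] [[-0.    0.54]] [[ 0.42 -0.06]]
[0.535  0.2107 0.0166] [0.5362 0.2108 0.016 ] [0.534  0.2118 0.016 ] [[-0.    0.47]] [[ 0.37 -0.05]]
[0.5617 0.1047 0.0166] [0.5631 0.1048 0.016 ] [0.5604 0.1056 0.016 ] [[-0.    0.61]] [[ 0.51 -0.07]]
[[0.5796 0.3505 0.008 ]
 [0.5998 0.1543 0.008 ]
 [0.498  0.341  0.008 ]
 [0.5177 0.1455 0.008 ]] [0.54876617 0.24782058 0.008     ]
landing
[[3, 0, 11, 26, 151], [0, 0, 11, 26, 213]] [[9.7, 11.7], [4.2, 13.1]] 135.54166666666666
[[0, 0, 14, 28, 227], [13, 0, 1, 1, 1], [3, 3, 10, 22, 164]] [[5.9, 13.2], [13.0, 0.0], [7.3, 14.0]] 136.04166666666666
```

```bash
cat >> h.py <<'E'
def pose(x,y,th,P):
    P=np.float64(P); c,s=np.cos(th),np.sin(th); return np.c_[x+c*P[:,0]-s*P[:,1],y+s*P[:,0]+c*P[:,1],P[:,2]]
def rect(w,l,z,cx=0,cy=0): return [(cx-w/2,cy-l/2,z),(cx+w/2,cy-l/2,z),(cx+w/2,cy+l/2,z),(cx-w/2,cy+l/2,z)]
def over(n,im,box,s,polys,name,pts=[]):
    x0,y0,x1,y1=box; c=cv2.resize(np.ascontiguousarray(im[y0:y1,x0:x1,::-1]),None,fx=s,fy=s,interpolation=cv2.INTER_CUBIC); 
    c=np.uint8(np.clip(c.astype(float)*(1.6 if n=='top' else 1),0,255))
    f=lambda q:np.int32(np.round(((proj(n,q)-[x0,y0]+.5)*s-.5)*16))
    for q in polys: cv2.polylines(c,[f(q).reshape(-1,1,2)],True,(0,0,255),1,cv2.LINE_AA,4)
    for q in pts:
        for p in f(q): cv2.circle(c,(int(p[0]),int(p[1])),32,(0,255,255),1,cv2.LINE_AA,4)
    cv2.imwrite(name,c)
E
cat > ov1.py <<'E'
from h import *
import sys
t=np.uint8(np.load('topavg.npy').clip(0,255)); s=np.uint8(np.load('sideavg.npy').clip(0,255))
def go(px,py,th,n,im,box,sc,name):
    c,si=np.cos(th),np.sin(th); dx,dy=px+si*.144,py-c*.144
    P=[pose(px,py,th,rect(.096,.210,.008)),pose(px,py,th,rect(.05,.018,.0235,-.0065,.093)),pose(px,py,th,rect(.05,.018,.0235,-.0065,-.093)),
       pose(px,py,th,rect(.042,.068,.016,0,.035)[0:0]+rect(.068,.042,.016,0,.035)),pose(px,py,th,rect(.068,.042,.016,0,-.035)),
       pose(dx,dy,th,rect(.07,.066,.008))]
    a=np.linspace(0,2*np.pi,40); P.append(pose(dx,dy,th,np.c_[.022*np.cos(a),.022*np.sin(a),0*a+.016]))
    q=[pose(px,py,th,[(-.0065+e*.0155,d*.093,.035) for e in(-1,1) for d in(-1,1)])]
    over(n,im,box,sc,P,name,q)
go(.5487,.248,.101,'top',t,(150,230,290,305),5.5,'pics/o1.png')
go(.5467,.2487,.101,'side',s,(265,170,330,240),8,'pics/o2.png')
E
python3 ov1.py
```

```text
(no output)
```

View pics/o1.png

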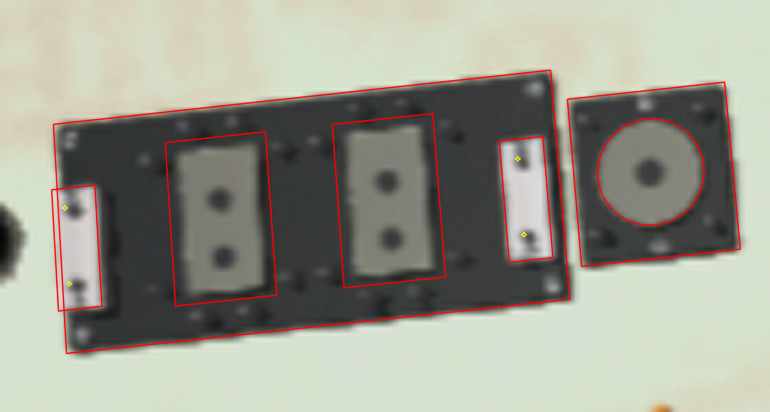

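View pics/o2.png

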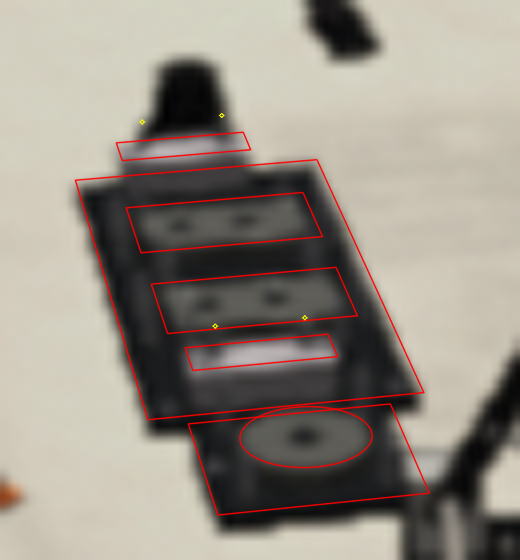

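The pallet/dock model overlays well in both views (top and side frames differ about 2 mm in x). Now the parts.

```bash
cat > ov2.py <<'E'
from h import *
t=np.uint8(np.load('topavg.npy').clip(0,255)); s=np.uint8(np.load('sideavg.npy').clip(0,255))
a=np.linspace(0,2*np.pi,40)
circ=lambda r,z,cx=0,cy=0:np.c_[cx+r*np.cos(a),cy+r*np.sin(a),0*a+z]
def polys(ref,pl,pk,br,o=(0,0)):
    P=[];q=[]
    for b in(ref,pl):
        b=(b[0]+o[0],b[1]+o[1],b[2])
        P+=[pose(*b,rect(.042,.068,.006)),pose(*b,rect(.042,.068,0.)) ,pose(*b,circ(.011,.01,0,.016))]
    pk=(pk[0]+o[0],pk[1]+o[1],0); P+=[pose(*pk,circ(.027,.014))]
    b=(br[0]+o[0],br[1]+o[1],br[2])
    P+=[pose(*b,rect(.02,.01,.012,0,.093)),pose(*b,rect(.02,.01,.012,0,-.093)),pose(*b,rect(.015,.036,.035)),pose(*b,rect(.006,.196,.01))]
    return P
E
cat > p.py <<'E'
ref=(.606,-.2802,-1.90+1.57+.0)
ref=(.606,-.280,-1.22); pl=(.4535,-.0442,-1.39); pk=(.520,-.126); br=(.4325,-.262,-.11)
E
cat > run2.py <<'E'
from ov2 import *; from p import *
P=polys(ref,pl,pk,br); Q=polys(ref,pl,pk,br,(-.002,.0007))
over('top',t,(310,225,400,330),5.5,P,'pics/q1.png')
over('top',t,(380,220,490,330),5.4,P,'pics/q2.png')
over('side',s,(225,240,365,355),5,Q,'pics/q3.png')
E
python3 - <<'E'
from h import *
# orientation from stick/connector centres (t1 crop scale4 off 310,220)
T=lambda p:[310+(p[0]+.5)/4-.5,220+(p[1]+.5)/4-.5]
for a,b in(((502,60),(525,122)),((91,333),(105,401)),((320,413),(647,369))):
    A=onz('top',[T(a)],.01)[0];B=onz('top',[T(b)],.01)[0]; d=(A-B)[:2]; print(A.round(4),B.round(4),np.arctan2(-d[0],d[1]),np.arctan2(d[1],d[0]),np.linalg.norm(d), (A+B)/2)
E
```

```text
[ 0.6208 -0.2765  0.01  ] [ 0.585  -0.2882  0.01  ] -1.2540421194069433 0.31675420738795335 0.037599895595998876 [ 0.60289725 -0.28235657  0.01      ]
[ 0.4678 -0.0409  0.01  ] [ 0.4301 -0.0484  0.01  ] -1.373038493250281 0.19775783354461554 0.03848009570779449 [ 0.448948   -0.04465645  0.01      ]
[ 0.4228 -0.1681  0.01  ] [ 0.4458 -0.3508  0.01  ] 0.1251244490878556 1.6959207758827521 0.1841471364384187 [ 0.43427532 -0.25948596  0.01      ]
```

```bash
cat > p.py <<'E'
ref=(.606,-.281,-1.24); pl=(.4535,-.0440,-1.37); pk=(.520,-.126); br=(.434,-.2595,.125)
E
python3 run2.py
```

```text
(no output)
```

View pics/q1.png

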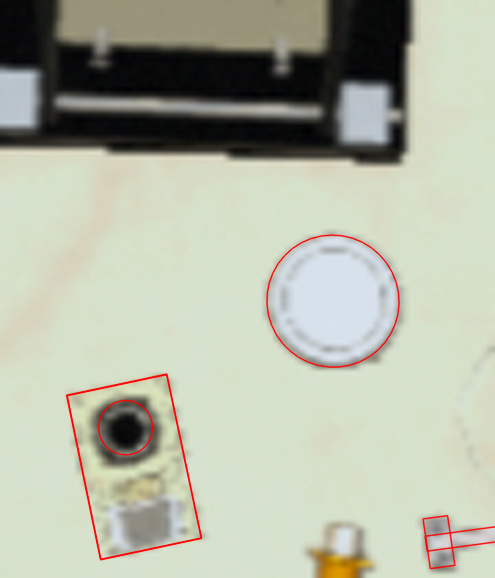

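View pics/q2.png

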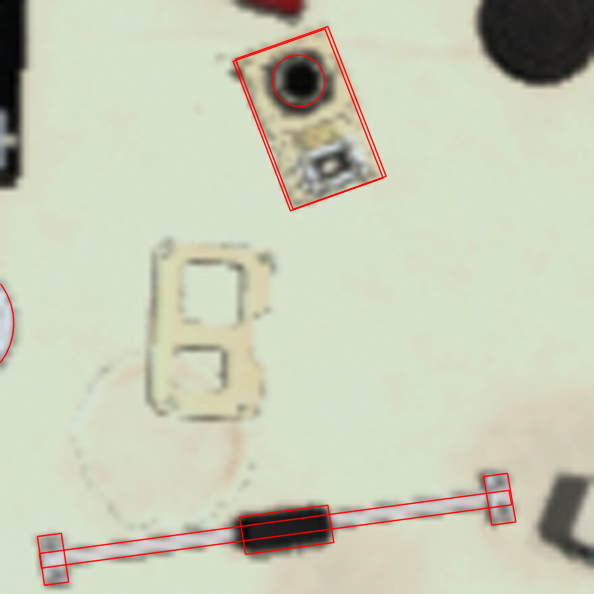

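View pics/q3.png

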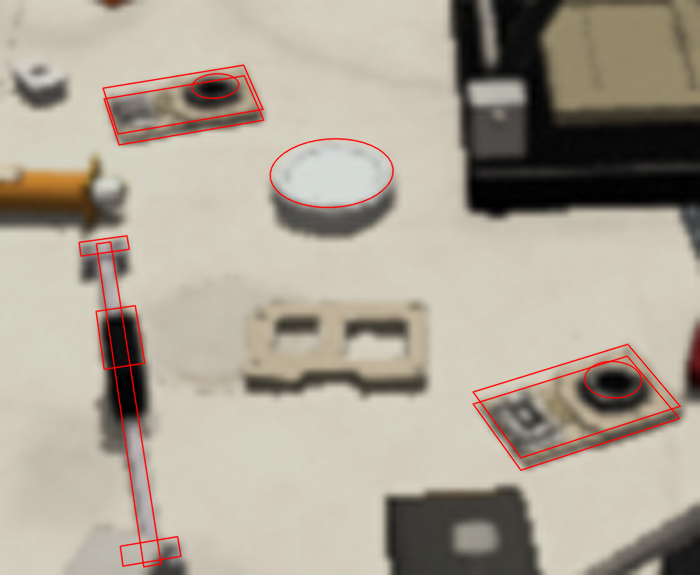

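The model fits in both views, and heights match the text. Heading to the plain board first.

Call:
step_arm --hand 6.2 --pt "1.1 -3.4 0.5 -0.14" --pt "2.2 -6.8 1 -0.28" --pt "3.4 -10.2 1.5 -0.42" --pt "4.5 -13.6 2 -0.56" --pt "5.6 -17.1 2 -0.7" --pt "6.7 -20.5 2 -0.84" --pt "7.8 -23.9 2 -0.98" --pt "9.0 -27.3 2 -1.12" --pt "10.1 -30.7 2 -1.26" --pt "11.2 -34.2 2 -1.4" --pt "12.3 -37.6 2 -1.54" --pt "13.4 -41 1 -1.68" --pt "14.6 -44.4 0 -1.82" --pt "15.7 -47.8 -2 -1.96" --pt "16.8 -51.2 -5 -2.1" --pt "17.9 -54.6 -8 -2.24" --pt "19.0 -58 -11 -2.38" --pt "20.16 -61.48 -13 -2.52" --pt "20.16 -61.48 -13 -2.524" --pt "20.16 -61.48 -13 -2.524"

```text
clock: 4.2
tcp_pos: [0.4546, -0.043, 0.1014]
ee_rot: [-3.141, 0.0, 0.202]
force: [0.5, 0.4, -0.2]
width: 0.0623
```

```bash
cat > look.py <<'E'
from h import *
import sys
# args: tag tx0 ty0 tx1 ty1 s sx0 sy0 sx1 sy1 s
a=sys.argv; tag=a[1]; v=list(map(float,a[2:]))
st=robot.read_state(); p=st['tcp_pos']; yaw=st['ee_rot'][2]; w=st['width']; j=np.array([np.cos(yaw-np.pi/2),np.sin(yaw-np.pi/2),0])
print(st['clock'],p.round(4),yaw.round(3),st['force'].round(1),w.round(4),st['joints'].round(2))
for n,b in(('top',v[:5]),('side',v[5:])):
    if len(b)<5: continue
    im=robot.snapshot(n)
    over(n,im,list(map(int,b[:4])),b[4],[],f'pics/{tag}_{n}.png',[np.array([p,p+j*w/2,p-j*w/2])])
E
python3 look.py a 290 240 400 340 5 220 200 360 300 5
```

```text
Traceback (most recent call last):
  File "look.py", line 6, in <module>
    print(st['clock'],p.round(4),yaw.round(3),st['force'].round(1),w.round(4),st['joints'].round(2))
                                                                   ^^^^^^^
AttributeError: 'float' object has no attribute 'round'
```

```bash
sed -i 's/w.round(4)/round(w,4)/' look.py
python3 look.py a 290 240 400 340 5 220 200 360 300 5
```

```text
4.2 [ 0.4546 -0.043   0.1014] 0.202 [ 0.5  0.4 -0.2] 0.0623 [-0.44  0.54  0.53  2.16 -0.51  0.56 -0.9 ]
```

View pics/a_top.png

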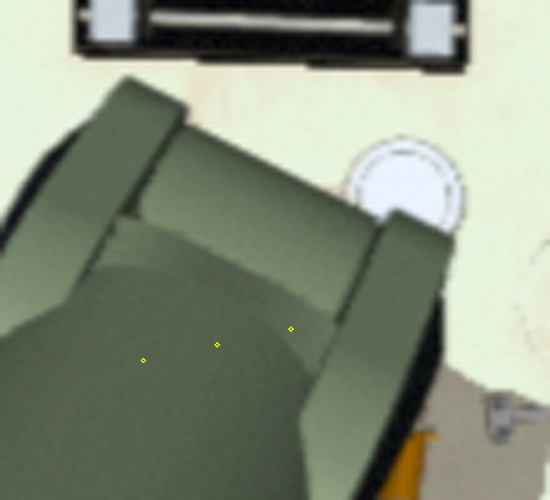

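View pics/a_side.png

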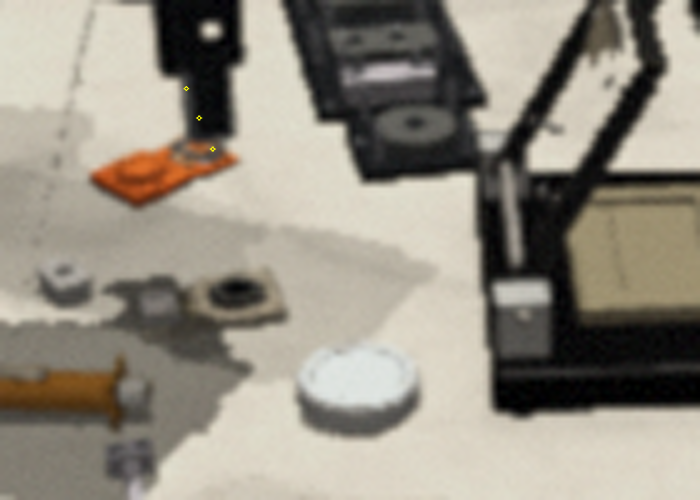

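Top is occluded by the arm; in the side view the near fingertip at (209,137) agrees with the projected TCP within about 1 mm. Descend and grip.

Call:
step_arm --pt "0 0 -3 0" --pt "0 0 -6 0" --pt "0 0 -8 0" --pt "0 0 -9.2 0" --pt "0 0 -10 0" --pt "0 0 -10 0" --pt "0 0 -10 0"

```text
clock: 5.18
tcp_pos: [0.4549, -0.0433, 0.0018]
ee_rot: [3.141, -0.001, 0.201]
force: [1.3, -0.2, -0.2]
width: 0.0621
```

Call:
step_arm --hand 3.6 --pt "0 0 0 0" --pt "0 0 0 0" --pt "0 0 0 0" --pt "0 0 0 0" --pt "0 0 0 0" --pt "0 0 0 0"

```text
clock: 5.92
tcp_pos: [0.455, -0.0433, 0.0021]
ee_rot: [-3.141, -0.001, 0.201]
force: [-2.7, 0.6, 19.8]
width: 0.039
```

```bash
python3 look.py b 290 240 400 340 5 220 220 320 300 7.5
```

```text
5.925 [ 0.455  -0.0433  0.0021] 0.201 [-2.7  0.6 19.8] 0.039 [-0.27  0.72  0.31  2.18 -0.66  0.33 -0.76]
```

View pics/b_side.png

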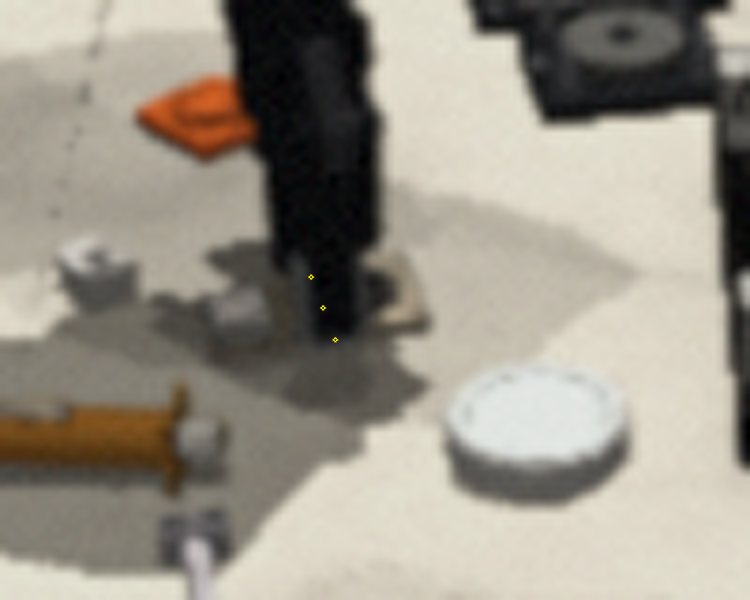

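Fingers straddle the plate; lifting slightly to check.

Call:
step_arm --pt "0 0 1 0" --pt "0 0 3 0" --pt "0 0 6 0" --pt "0 0 6 0"

```text
clock: 6.52
tcp_pos: [0.4556, -0.0431, 0.063]
ee_rot: [3.141, -0.003, 0.201]
force: [0.3, 0.5, -0.2]
width: 0.0385
```

```bash
python3 look.py c 290 240 400 340 5 220 200 320 300 7
```

```text
6.525 [ 0.4556 -0.0431  0.063 ] 0.201 [ 0.3  0.5 -0.2] 0.0385 [-0.38  0.61  0.45  2.18 -0.58  0.47 -0.83]
```

View pics/c_side.png

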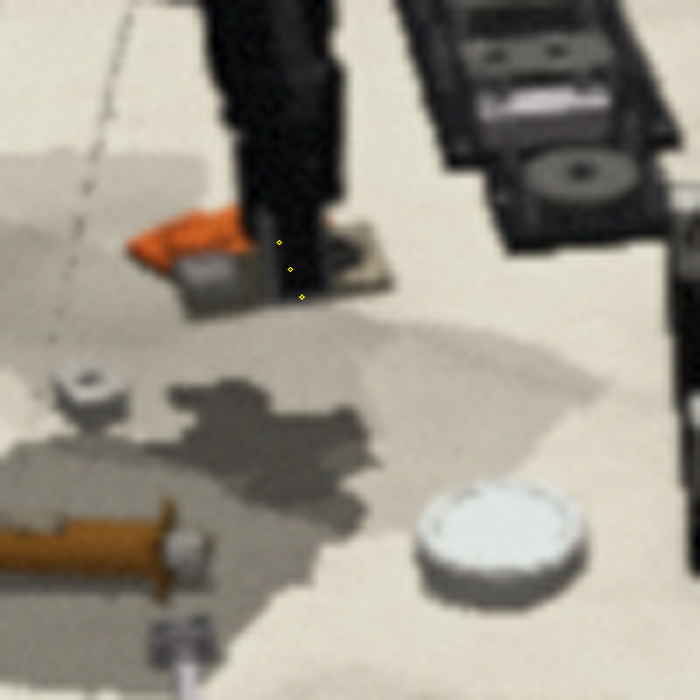

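Held level (TCP was at z 2.1 mm for a board underside of 0). Carry to the plain nest (+y), keeping clear of the fixture, and hover.

Call:
step_arm --pt "0 3 3 0" --pt "0 6.5 5 -0.01" --pt "0.5 10 5 -0.03" --pt "1.5 13.5 5 -0.05" --pt "3 17 5 -0.07" --pt "4.5 20.5 5 -0.09" --pt "6 24 5 -0.1" --pt "7.5 27.5 5 -0.1" --pt "8.5 30.5 4 -0.1" --pt "9.12 32.6 2 -0.1" --pt "9.12 32.6 -0.5 -0.1" --pt "9.12 32.6 -0.5 -0.1" --pt "9.12 32.6 -0.5 -0.1"

```text
clock: 8.25
tcp_pos: [0.5461, 0.2822, 0.0567]
ee_rot: [3.141, -0.0, 0.1]
force: [0.3, -0.6, 0.9]
width: 0.0382
```

```bash
python3 look.py d 150 220 300 320 5 245 150 335 240 8
```

```text
8.25 [0.5461 0.2822 0.0567] 0.1 [ 0.3 -0.6  0.9] 0.0382 [-0.94  0.82  0.57  1.77 -0.63  0.74 -1.51]
```

View pics/d_side.png

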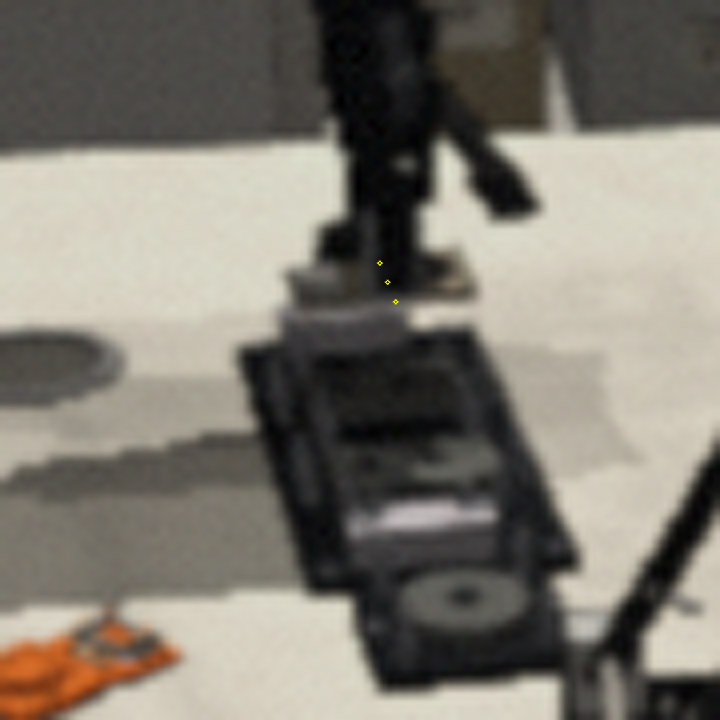

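View pics/d_top.png

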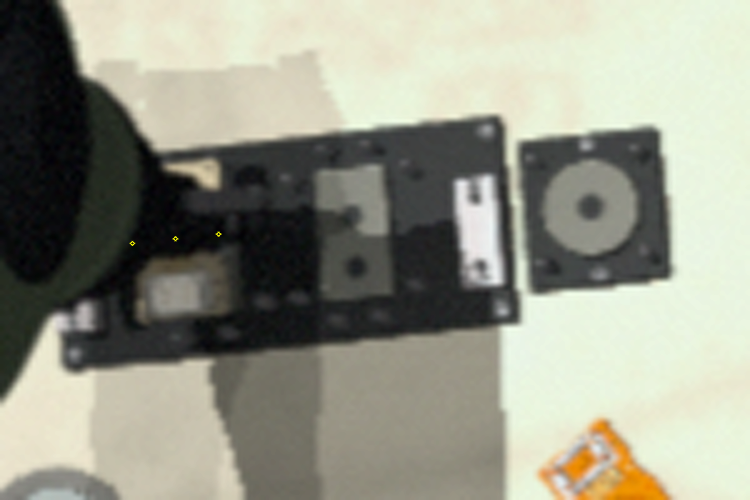

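```bash
cat > held.py <<'E'
from h import *
import sys
# tag off(along board y, mm: tcp - board centre) zoff(mm) then boxes
a=sys.argv; tag=a[1]; off=float(a[2])/1e3; zo=float(a[3])/1e3; v=list(map(float,a[4:]))
st=robot.read_state(); p=st['tcp_pos']; yaw=st['ee_rot'][2]
u=np.array([np.cos(yaw),np.sin(yaw)]); c=p[:2]-off*u; zb=p[2]-zo; th=yaw-np.pi/2
print(st['clock'],p.round(4),yaw.round(3),st['force'].round(1),round(st['width'],4))
for n,b in(('top',v[:5]),('side',v[5:])):
    if len(b)<5: continue
    im=robot.snapshot(n)
    over(n,im,list(map(int,b[:4])),b[4],[pose(c[0],c[1],th,rect(.042,.068,zb)),pose(c[0],c[1],th,rect(.042,.068,zb+.006))],f'pics/{tag}_{n}.png')
E
python3 held.py e 1.6 2.1 160 235 230 305 8 265 165 325 215 12
```

```text
8.35 [0.5463 0.2825 0.0571] 0.1 [-0.6 -0.6 -0.2] 0.0382
```

View pics/e_top.png

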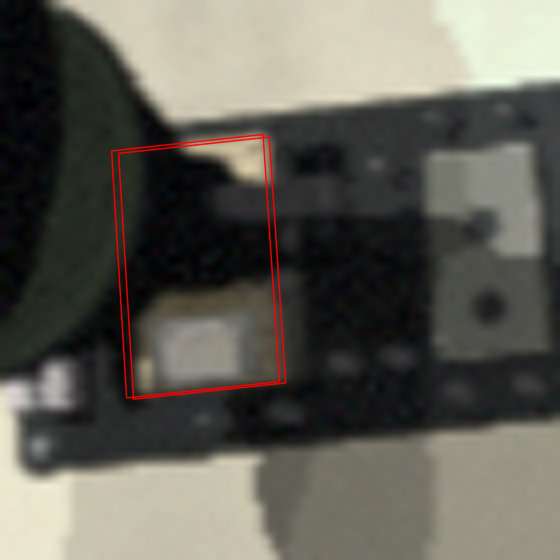

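View pics/e_side.png

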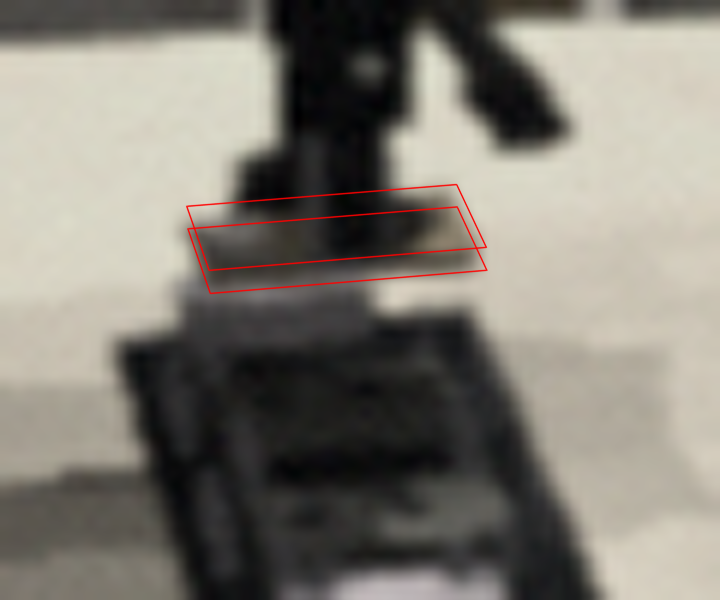

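The held board matches its predicted outline in both views within ~1 mm. Lowering into the nest in stages.

Call:
step_arm --pt "0.05 0.05 -1 0" --pt "0.05 0.05 -1.8 0" --pt "0.05 0.05 -2.4 0" --pt "0.05 0.05 -2.8 0" --pt "0.05 0.05 -3.2 0" --pt "0.05 0.05 -3.2 0"

```text
clock: 9.2
tcp_pos: [0.5463, 0.2831, 0.0241]
ee_rot: [3.141, 0.0, 0.101]
force: [0.5, -1.2, -1.0]
width: 0.0383
```

Call:
step_arm --pt "0 0 -0.3 0" --pt "0 0 -0.5 0" --pt "0 0 -0.65 0" --pt "0 0 -0.7 0" --pt "0 0 -0.7 0"

```text
clock: 9.82
tcp_pos: [0.5464, 0.2832, 0.0181]
ee_rot: [-3.141, -0.0, 0.101]
force: [-6.2, -2.3, 17.4]
width: 0.0383
```

Contact at the predicted z of 18.1 mm. Release and lift.

Call:
step_arm --hand 5.2 --pt "0 0 0 0" --pt "0 0 0 0" --pt "0 0 0 0" --pt "0 0 0.5 0" --pt "0 0 2 0" --pt "0 0 6 0" --pt "0 0 11 0" --pt "0 -3 16 0" --pt "-1 -8 20 0" --pt "-2 -14 20 0" --pt "-2 -14 20 0"

```text
clock: 11.2
tcp_pos: [0.526, 0.1387, 0.2194]
ee_rot: [-3.141, -0.002, 0.095]
force: [0.1, 1.0, -0.5]
width: 0.0517
```

```bash
python3 look.py f 150 220 300 320 5 255 150 335 240 8
```

```text
11.2 [0.526  0.1387 0.2194] 0.095 [ 0.1  1.  -0.5] 0.0517 [-0.9   0.51  0.76  1.86 -0.43  0.94 -1.42]
```

View pics/f_side.png

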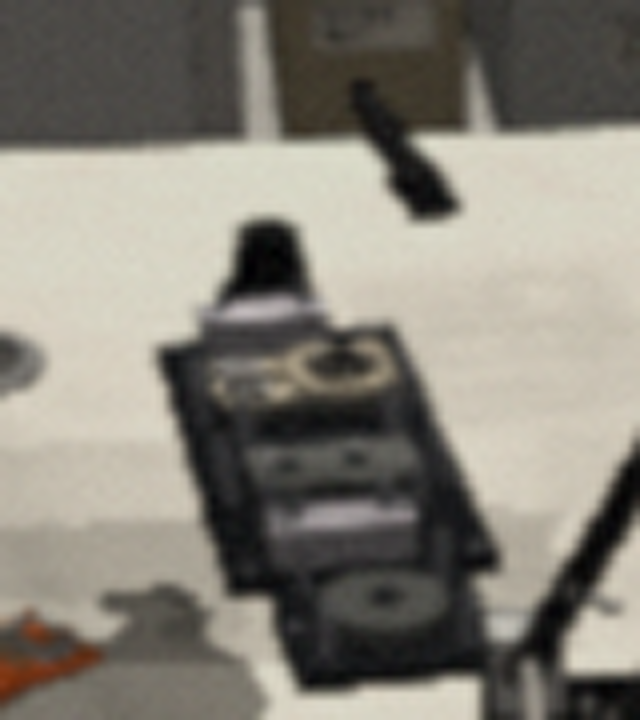

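View pics/f_top.png

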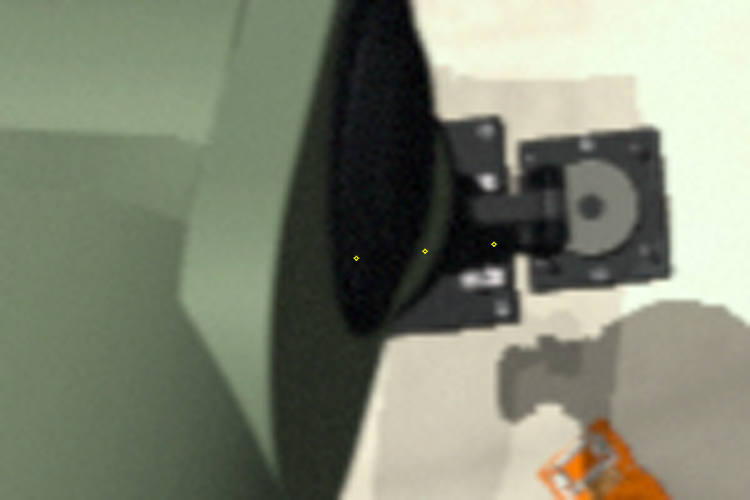

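Plain board sits flat in the left nest (side view, around (305,375) in the crop). Now to the reference board, passing high.

Call:
step_arm --hand 6.2 --pt "0 -1 4 0" --pt "0.5 -4 8 0.02" --pt "1 -8 9 0.05" --pt "2 -12 9 0.08" --pt "3 -16 9 0.11" --pt "4 -20 9 0.14" --pt "5 -24 9 0.17" --pt "6 -28 9 0.2" --pt "7 -32 9 0.22" --pt "8 -36 7 0.236" --pt "8.15 -40 3 0.236" --pt "8.15 -41.92 -3 0.236" --pt "8.15 -41.92 -9 0.236" --pt "8.15 -41.92 -13 0.236" --pt "8.15 -41.92 -13 0.236" --pt "8.15 -41.92 -13 0.236"

```text
clock: 13.3
tcp_pos: [0.6089, -0.2761, 0.089]
ee_rot: [3.14, -0.001, 0.338]
force: [0.5, -1.1, -0.0]
width: 0.0619
```

```bash
python3 look.py g 380 200 500 300 5 300 240 400 340 7
```

```text
13.3 [ 0.6089 -0.2761  0.089 ] 0.338 [ 0.5 -1.1 -0. ] 0.0619 [-0.01  0.84  0.57  1.6  -0.56  0.87 -0.45]
```

View pics/g_side.png

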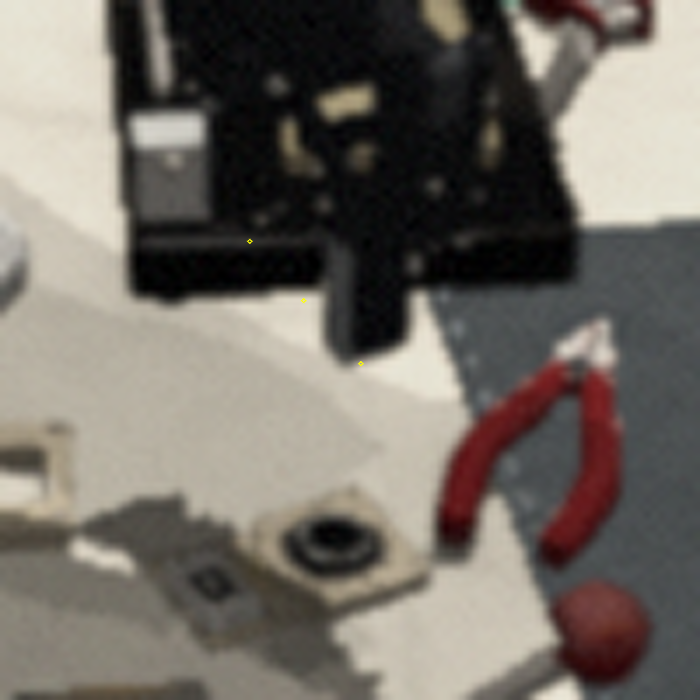

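View pics/g_top.png

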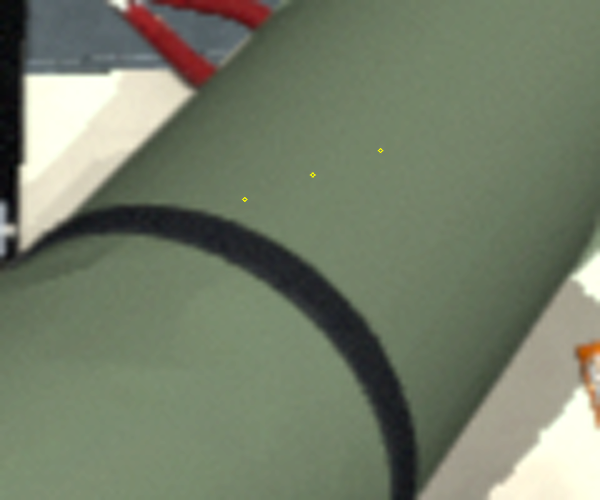

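Call:
step_arm --pt "0 0 -3 0" --pt "0 0 -5 0" --pt "0 0 -5 0" --pt "0 0 -5 0" --pt "0 0 -5 0"

```text
clock: 14.02
tcp_pos: [0.6083, -0.2763, 0.0383]
ee_rot: [3.141, -0.001, 0.337]
force: [0.0, 0.1, 0.1]
width: 0.0619
```

Call:
step_arm --pt "-0.08 -0.42 -1 -0.006" --pt "-0.08 -0.42 -2.2 -0.006" --pt "-0.08 -0.42 -3.2 -0.006" --pt "-0.08 -0.42 -3.65 -0.006" --pt "-0.08 -0.42 -3.65 -0.006" --pt "-0.08 -0.42 -3.65 -0.006"

```text
clock: 14.78
tcp_pos: [0.6072, -0.2803, 0.0011]
ee_rot: [3.141, -0.0, 0.331]
force: [-0.4, -0.0, 0.5]
width: 0.062
```

Call:
step_arm --hand 3.6 --pt "0 0 0.1 0" --pt "0 0 0.1 0" --pt "0 0 0.1 0" --pt "0 0 0.1 0" --pt "0 0 0.1 0" --pt "0 0 0.1 0"

```text
clock: 15.52
tcp_pos: [0.6073, -0.2803, 0.0028]
ee_rot: [3.141, -0.001, 0.331]
force: [-3.6, 2.2, 10.9]
width: 0.038
```

Call:
step_arm --pt "0 0 1 0" --pt "0 0 3 0" --pt "0 0 6 0" --pt "0 0 9 0" --pt "0 0 9 0"

```text
clock: 16.15
tcp_pos: [0.6083, -0.281, 0.0953]
ee_rot: [3.139, -0.003, 0.331]
force: [0.1, 0.5, -1.0]
width: 0.0377
```

```bash
python3 held.py h 1.6 2.0 380 200 500 300 5 300 240 400 340 7
```

```text
16.15 [ 0.6083 -0.281   0.0953] 0.331 [ 0.1  0.5 -1. ] 0.0377
```

View pics/h_side.png

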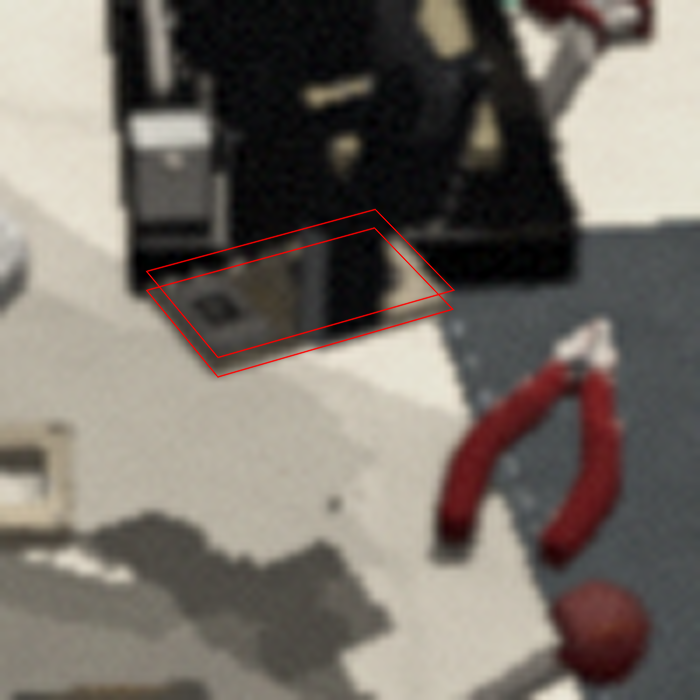

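Held well, predicted outline matches. Carry over the fixture to the nest near the dock.

Call:
step_arm --pt "0 0 5 0" --pt "0 0 10 0" --pt "-0.3 1 15 0" --pt "-0.7 4 19 -0.02" --pt "-1 8 20 -0.04" --pt "-1.5 12 20 -0.06" --pt "-2 16 20 -0.08" --pt "-2.5 20 20 -0.1" --pt "-3 24 20 -0.12" --pt "-3.5 28 20 -0.14" --pt "-4 32 20 -0.16" --pt "-4.5 36 20 -0.18" --pt "-5 40 18 -0.2" --pt "-5.3 44 14 -0.22" --pt "-5.46 47.5 9 -0.23" --pt "-5.46 49.4 4 -0.23" --pt "-5.46 49.4 -1 -0.23" --pt "-5.46 49.4 -3.5 -0.23" --pt "-5.46 49.4 -3.5 -0.23" --pt "-5.46 49.4 -3.5 -0.23"

```text
clock: 18.75
tcp_pos: [0.5529, 0.2137, 0.0577]
ee_rot: [-3.141, -0.001, 0.1]
force: [0.4, -0.1, -0.0]
width: 0.038
```

```bash
python3 held.py i 1.5 2.8 150 230 250 305 7.5 265 165 335 235 10
```

```text
18.75 [0.5529 0.2137 0.0577] 0.1 [ 0.4 -0.1 -0. ] 0.038
```

View pics/i_side.png

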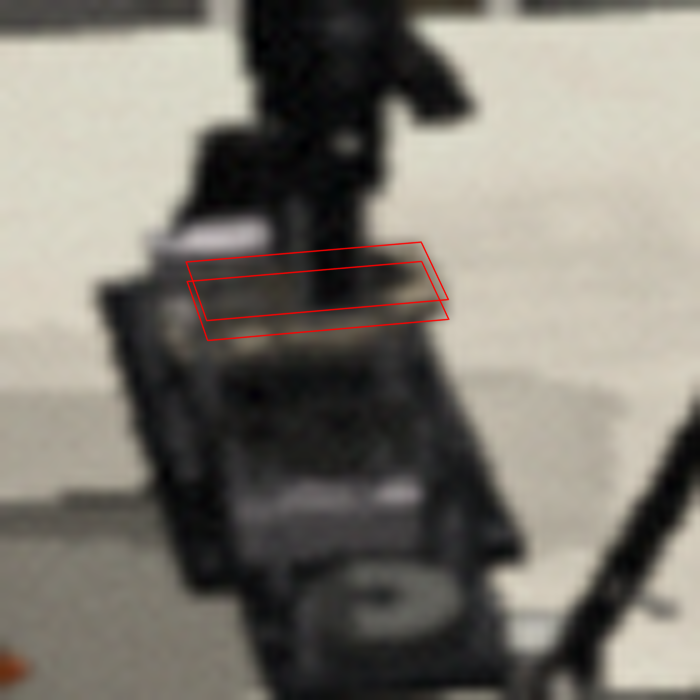

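View pics/i_top.png

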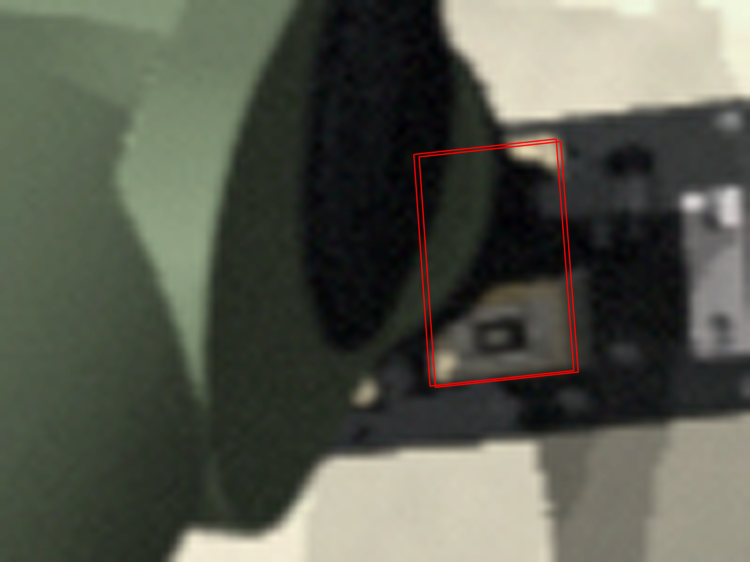

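Call:
step_arm --pt "0.06 -0.03 -1 0" --pt "0.06 -0.03 -1.8 0" --pt "0.06 -0.03 -2.4 0" --pt "0.06 -0.03 -2.8 0" --pt "0.06 -0.03 -3.2 0" --pt "0.06 -0.03 -3.2 0"

```text
clock: 19.6
tcp_pos: [0.553, 0.2134, 0.0246]
ee_rot: [3.141, 0.0, 0.101]
force: [0.6, 0.1, -0.2]
width: 0.0377
```

Call:
step_arm --pt "0 0 -0.3 0" --pt "0 0 -0.5 0" --pt "0 0 -0.65 0" --pt "0 0 -0.7 0" --pt "0 0 -0.7 0"

```text
clock: 20.23
tcp_pos: [0.5531, 0.2135, 0.0187]
ee_rot: [-3.141, -0.0, 0.101]
force: [-5.0, -1.2, 19.1]
width: 0.0379
```

Seated (same contact at the predicted height). Release, and go to the puck with the jaws turned along pallet x.

Call:
step_arm --hand 5.2 --pt "0 0 0 0" --pt "0 0 0 0" --pt "0 0 0 0" --pt "0 0 0.5 0" --pt "0 0 2 0" --pt "0 0 6 0" --pt "0 0 11 0" --pt "-1 -2 16 0" --pt "-3 -5 20 0.15" --pt "-5 -8 20 0.3" --pt "-6 -11 20 0.45" --pt "-6 -14 20 0.6" --pt "-6 -17 20 0.75" --pt "-6 -20 20 0.9" --pt "-6 -23 20 1.05" --pt "-6 -26 18 1.2" --pt "-6 -29 16 1.35" --pt "-5 -32 14 1.5" --pt "-4 -33.95 14 1.57" --pt "-3.3 -33.95 13 1.57"

```text
clock: 22.72
tcp_pos: [0.5205, -0.1279, 0.1487]
ee_rot: [3.14, 0.001, 1.668]
force: [0.1, 0.2, -0.9]
width: 0.052
```

Call:
step_arm --hand 6.8 --pt "0 0 -3 0" --pt "0 0 -6 0" --pt "0 0 -6 0" --pt "0 0 -6 0" --pt "0 0 -6 0"

```text
clock: 23.35
tcp_pos: [0.5207, -0.1259, 0.089]
ee_rot: [3.14, 0.0, 1.671]
force: [-0.6, 0.1, -0.7]
width: 0.0681
```

```bash
python3 look.py j 150 230 250 305 7.5 235 180 345 300 6;python3 - <<'E'
from h import *
im=robot.snapshot('top'); over('top',im,(330,230,410,320),6,[pose(.520,-.126,0,np.c_[.027*np.cos(np.arange(40)*.157),.027*np.sin(np.arange(40)*.157),np.full(40,.014)])],'pics/j2.png')
im=robot.snapshot('side'); over('side',im,(255,160,335,240),8,[],'pics/j3.png')
E
```

```text
23.35 [ 0.5207 -0.1259  0.089 ] 1.671 [-0.6  0.1 -0.7] 0.0681 [-0.1   0.61  0.31  1.96 -0.31  0.61  0.51]
```

View pics/j_side.png

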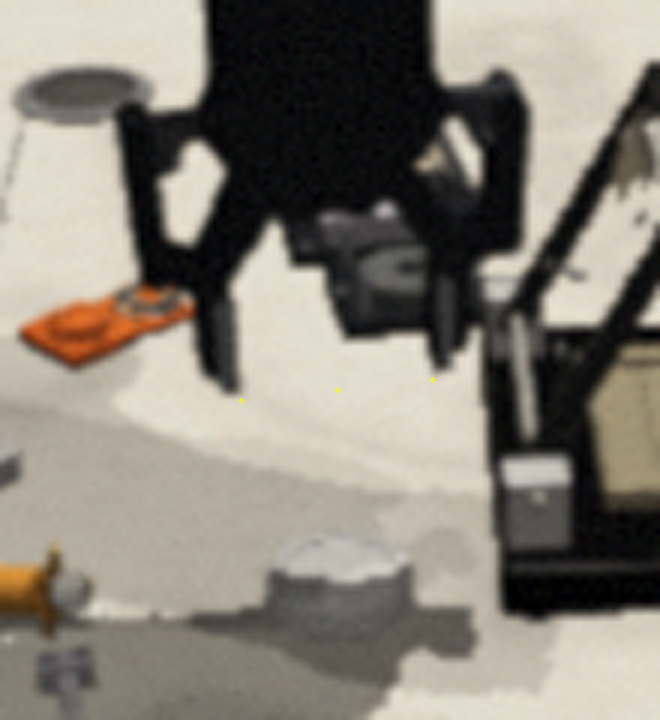

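View pics/j_top.png

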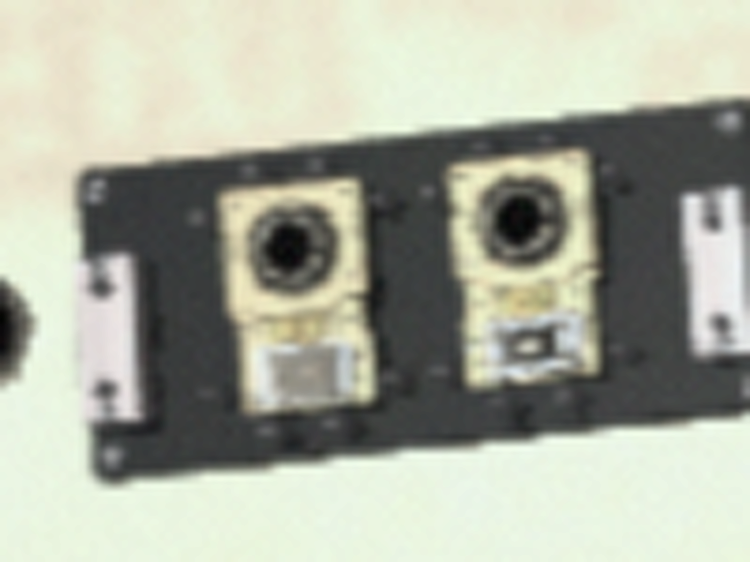

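View pics/j3.png

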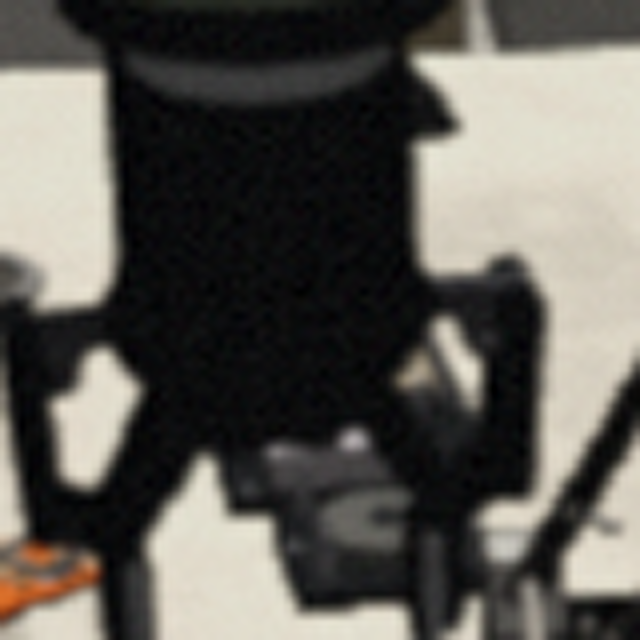

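Top view: both boards lie square between their pins, with open-frame connector right (near the dock) and flat cover left. The gripper's knuckles are ~70 mm out along the jaw axis, which would come near the fixture here; I'll grip the round puck with the jaws along y instead and turn later.

Call:
step_arm --pt "-0.5 0 4 -0.1" --pt "-0.5 0 6 -0.28" --pt "-0.5 0 6 -0.46" --pt "-0.5 0 6 -0.64" --pt "-0.5 0 6 -0.82" --pt "-0.5 0 6 -1.0" --pt "-0.5 0 6 -1.18" --pt "-0.3 0 6 -1.36" --pt "-0.1 0 6 -1.5" --pt "-0.1 0 4 -1.5" --pt "-0.1 0 0 -1.5" --pt "-0.1 0 -4 -1.5" --pt "-0.1 0 -4 -1.5" --pt "-0.1 0 -4 -1.5"

```text
clock: 25.3
tcp_pos: [0.5195, -0.1265, 0.0491]
ee_rot: [3.141, -0.001, 0.17]
force: [-0.9, 0.0, 0.2]
width: 0.068
```

```bash
python3 look.py k 330 230 430 320 6 235 200 365 310 6
```

```text
25.3 [ 0.5195 -0.1265  0.0491] 0.17 [-0.9  0.   0.2] 0.068 [-0.3   0.76  0.62  1.99 -0.75  0.63 -0.58]
```

View pics/k_side.png

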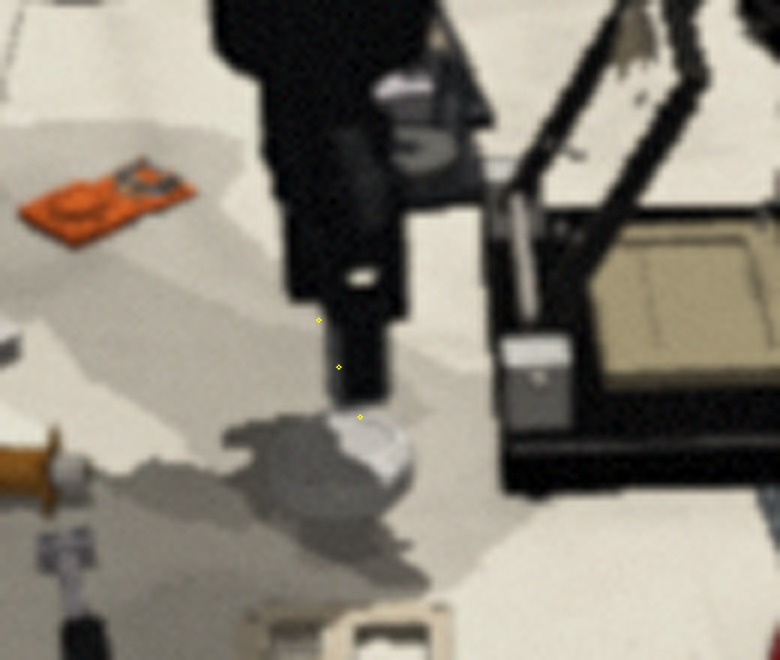

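View pics/k_top.png

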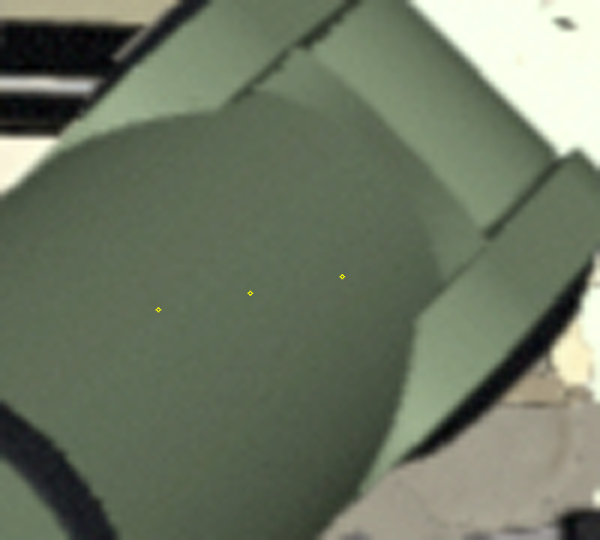

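Call:
step_arm --pt "0.05 0.05 -2 0" --pt "0.05 0.05 -3.5 0" --pt "0.05 0.05 -4.4 0" --pt "0.05 0.05 -4.8 0" --pt "0.05 0.05 -4.8 0" --pt "0.05 0.05 -4.8 0"

```text
clock: 26.15
tcp_pos: [0.5197, -0.1256, 0.0001]
ee_rot: [3.141, -0.0, 0.171]
force: [0.3, 0.3, 0.1]
width: 0.068
```

Call:
step_arm --hand 4.8 --pt "0 0 0.1 0" --pt "0 0 0.1 0" --pt "0 0 0.1 0" --pt "0 0 0.1 0" --pt "0 0 0.1 0" --pt "0 0 0.1 0"

```text
clock: 26.9
tcp_pos: [0.5197, -0.1254, 0.0016]
ee_rot: [-3.141, -0.001, 0.171]
force: [-4.4, 1.5, 17.0]
width: 0.0493
```

Call:
step_arm --pt "0 0 1 0" --pt "0 0 3 0" --pt "-0.5 0 6 0" --pt "-1 0 11 0" --pt "-2 0 15 0" --pt "-3 0 15 0"

```text
clock: 27.65
tcp_pos: [0.4903, -0.1258, 0.1539]
ee_rot: [3.141, -0.004, 0.171]
force: [-0.1, 0.2, -1.5]
width: 0.0491
```

```bash
python3 look.py l 330 230 430 320 6 235 150 365 280 5
```

```text
27.65 [ 0.4903 -0.1258  0.1539] 0.171 [-0.1  0.2 -1.5] 0.0491 [-0.44  0.58  0.8   2.01 -0.59  0.79 -0.68]
```

View pics/l_side.png

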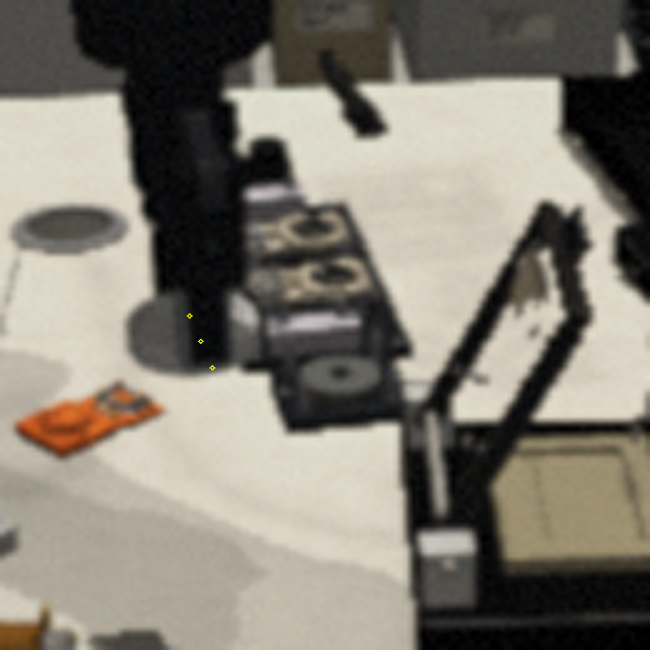

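Puck held. Carry along x≈0.49, turn 1.5 rad, and hover over the dock.

Call:
step_arm --pt "0 2 2 0.15" --pt "0 5 3 0.3" --pt "0 8 3 0.45" --pt "0 11 3 0.6" --pt "0.5 14 3 0.75" --pt "1.5 17 3 0.9" --pt "3 20 3 1.05" --pt "5 22 3 1.2" --pt "6.5 23 2 1.35" --pt "7.29 23.05 0 1.5" --pt "7.29 23.05 -4 1.5" --pt "7.29 23.05 -8 1.5" --pt "7.29 23.05 -9.5 1.5" --pt "7.29 23.05 -9.5 1.5" --pt "7.29 23.05 -9.5 1.5"

```text
clock: 29.62
tcp_pos: [0.5632, 0.1051, 0.057]
ee_rot: [3.14, -0.0, 1.671]
force: [-0.4, 0.1, -0.0]
width: 0.0492
```

Run:
```python
from h import *
st=robot.read_state(); p=st['tcp_pos']; print(p.round(4),st['ee_rot'].round(3),st['force'].round(1))
a=np.linspace(0,2*np.pi,50)
P=[pose(p[0],p[1],0,np.c_[.027*np.cos(a),.027*np.sin(a),0*a+p[2]-.0016+h]) for h in(0,.014)]
for n,b in(('top',(225,225,310,300)),('side',(265,190,345,245))): over(n,robot.snapshot(n),b,8,P,f'pics/m_{n}.png')
```

```text
[0.5632 0.1051 0.057 ] [ 3.14  -0.     1.671] [-0.4  0.1 -0. ]
```

View pics/m_side.png

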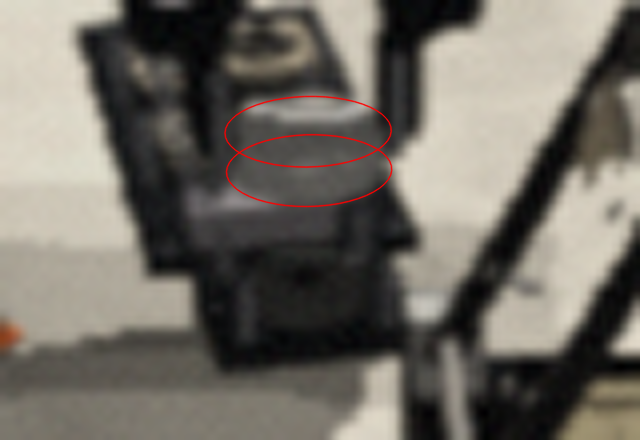

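View pics/m_top.png

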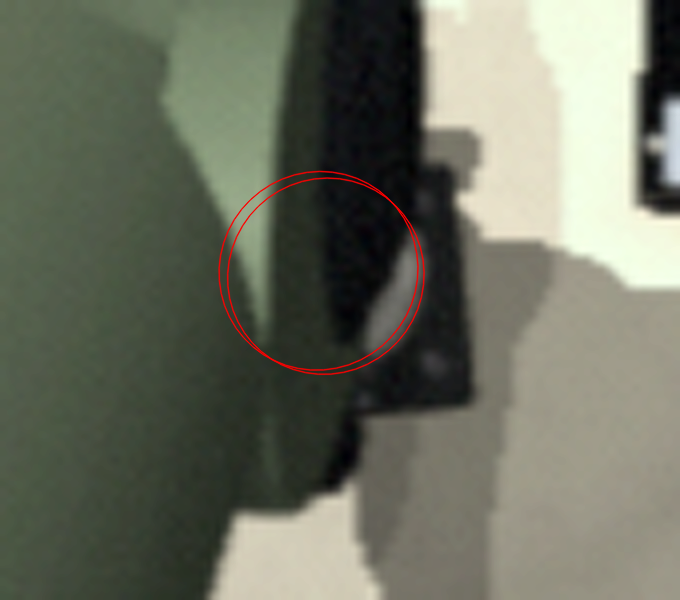

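Puck matches prediction in both views. Lower it.

Call:
step_arm --pt "0 -0.03 -1 0" --pt "0 -0.03 -1.8 0" --pt "0 -0.03 -2.4 0" --pt "0 -0.03 -2.8 0" --pt "0 -0.03 -3.2 0" --pt "0 -0.03 -3.5 0" --pt "0 -0.03 -3.8 0" --pt "0 -0.03 -3.95 0" --pt "0 -0.03 -3.95 0"

```text
clock: 30.85
tcp_pos: [0.5625, 0.1047, 0.0174]
ee_rot: [3.141, -0.001, 1.671]
force: [-8.0, -0.7, 24.1]
width: 0.0493
```

Call:
step_arm --hand 6.4 --pt "0 0 0 0" --pt "0 0 0 0" --pt "0 0 0 0" --pt "0 0 0.5 0" --pt "0 0 2 0" --pt "0 0 6 0" --pt "0 0 11 0" --pt "-1 -1 16 0" --pt "-4 -3 18 0" --pt "-7 -7 18 0" --pt "-10 -11 18 0" --pt "-12 -15 18 0.01" --pt "-12.9 -19 18 0.02" --pt "-12.9 -23 18 0.025" --pt "-12.9 -27 18 0.025" --pt "-12.9 -31 16 0.025" --pt "-12.9 -35 12 0.025" --pt "-12.9 -36.4 8 0.025" --pt "-12.9 -36.4 8 0.025" --pt "-12.9 -36.4 8 0.025"

```text
clock: 33.35
tcp_pos: [0.434, -0.259, 0.0978]
ee_rot: [3.14, 0.0, 1.696]
force: [0.0, 0.2, -0.2]
width: 0.0641
```

```bash
python3 look.py n 150 225 290 300 5.5 220 220 330 340 6
python3 - <<'E'
from h import *
crop('s',robot.snapshot('side'),(265,180,335,240),9,'pics/n2.png')
E
```

```text
33.35 [ 0.434  -0.259   0.0978] 1.696 [ 0.   0.2 -0.2] 0.0641 [ 0.12  0.58  0.4   2.04 -0.39  0.6   0.92]
```

View pics/n_side.png

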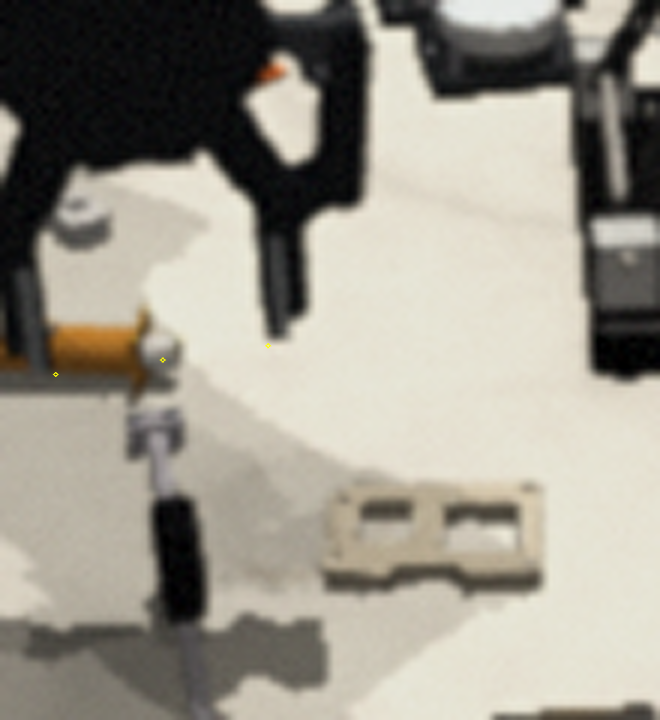

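View pics/n_top.png

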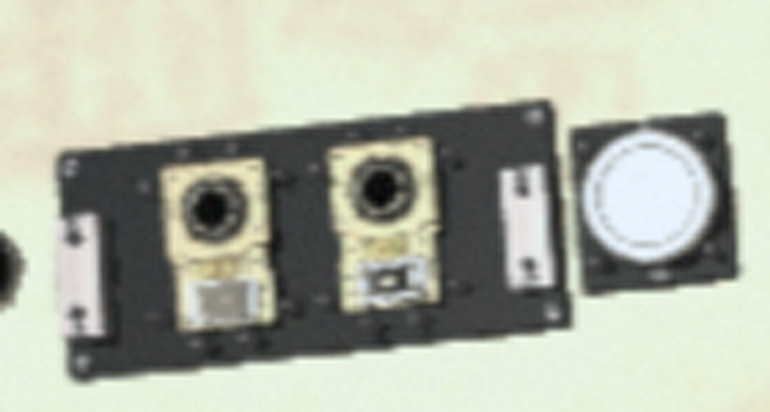

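View pics/n2.png

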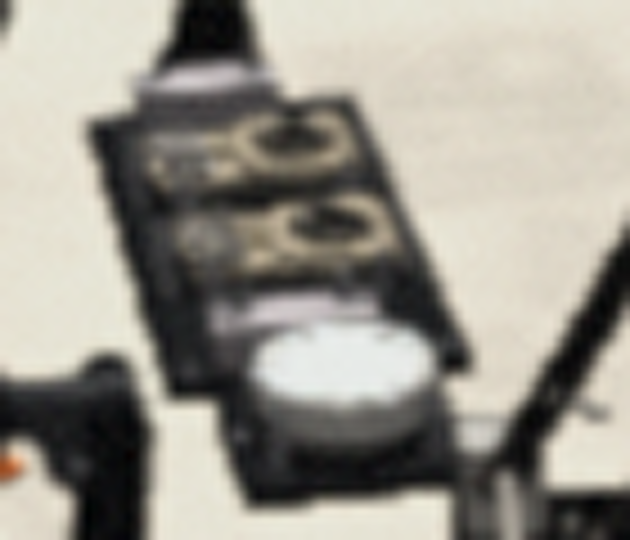

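Puck is level on the dock. Descend on the bar's grip.

Call:
step_arm --hand 4.0 --pt "0 -0.05 0 0" --pt "0 -0.05 -2 0" --pt "0 -0.05 -4 0" --pt "0 -0.05 -6 0" --pt "0 -0.05 -7.8 0" --pt "0 -0.05 -8.7 0" --pt "0 -0.05 -8.7 0" --pt "0 -0.05 -8.7 0"

```text
clock: 34.5
tcp_pos: [0.4337, -0.26, 0.0098]
ee_rot: [3.141, 0.0, 1.696]
force: [0.2, -0.7, 0.6]
width: 0.04
```

Call:
step_arm --hand 0.9 --pt "0 0 0 0" --pt "0 0 0 0" --pt "0 0 0 0" --pt "0 0 0 0" --pt "0 0 0 0" --pt "0 0 0 0" --pt "0 0 0 0"

```text
clock: 35.38
tcp_pos: [0.4338, -0.2599, 0.0099]
ee_rot: [3.141, 0.0, 1.696]
force: [-1.9, 1.2, 8.8]
width: 0.0133
```

Call:
step_arm --pt "0 0 1 0" --pt "0 0 4 0" --pt "0 0 8 0" --pt "0 0 10 0" --pt "0 0 10 0"

```text
clock: 36.0
tcp_pos: [0.4342, -0.26, 0.1109]
ee_rot: [3.139, 0.001, 1.696]
force: [0.2, -0.7, -0.9]
width: 0.0131
```

```bash
python3 - <<'E'
from h import *
st=robot.read_state(); p=st['tcp_pos']; print(p.round(4),st['ee_rot'].round(3),st['force'].round(1),st['width'])
E
python3 look.py o 370 270 490 340 6 200 210 330 350 5
```

```text
[ 0.4342 -0.26    0.1109] [3.139e+00 1.000e-03 1.696e+00] [ 0.2 -0.7 -0.9] 0.013093418328772935
36.0 [ 0.4342 -0.26    0.1109] 1.696 [ 0.2 -0.7 -0.9] 0.0131 [ 0.11  0.56  0.43  2.03 -0.38  0.63  0.91]
```

View pics/o_side.png

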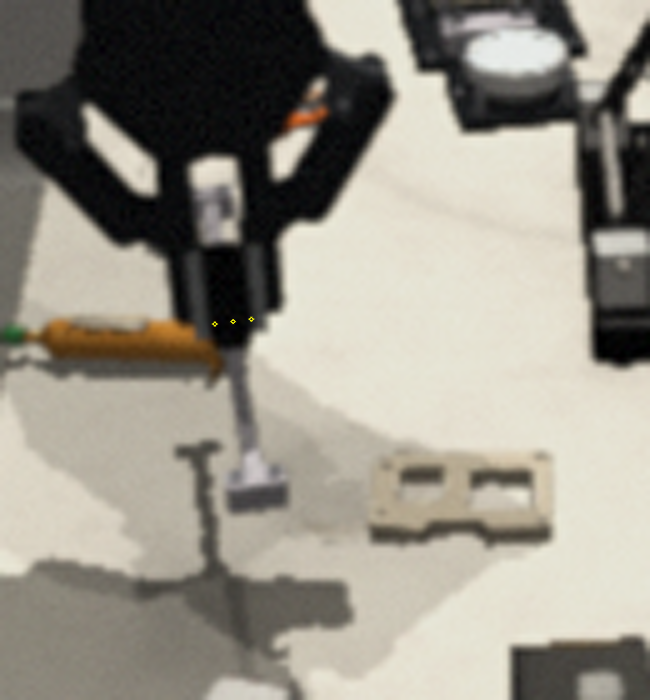

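View pics/o_top.png

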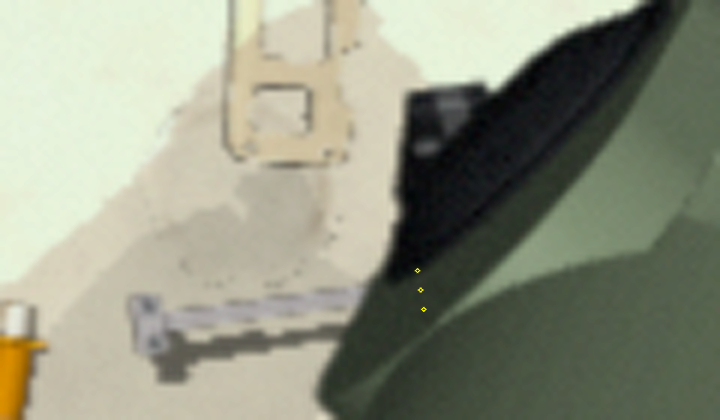

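Bar held level. Carry to the pallet, hovering above.

Call:
step_arm --pt "0 3 3 0" --pt "0 7 5 0" --pt "0 11 5 0" --pt "0 15 5 0" --pt "0 19 5 0" --pt "0 23 5 0" --pt "0.5 27 5 0" --pt "2 31 5 0" --pt "4 35 5 -0.01" --pt "6 39 5 -0.02" --pt "8 43 4 -0.024" --pt "9.5 46.5 2 -0.024" --pt "10.5 49 0 -0.024" --pt "10.8 50.7 -2 -0.024" --pt "10.8 50.7 -4 -0.024" --pt "10.8 50.7 -4 -0.024" --pt "10.8 50.7 -4 -0.024"

```text
clock: 38.22
tcp_pos: [0.5417, 0.2462, 0.0697]
ee_rot: [3.141, 0.0, 1.67]
force: [0.8, 0.2, -0.6]
width: 0.0129
```

```bash
cat > bar.py <<'E'
from h import *
import sys
st=robot.read_state(); p=st['tcp_pos']; yaw=st['ee_rot'][2]; print(p.round(4),st['ee_rot'].round(3),st['force'].round(1))
z=p[2]-.0099; th=yaw-np.pi/2
P=[pose(p[0],p[1],th,rect(.02,.01,z+h,0,s*.093)) for h in(0,.012) for s in(1,-1)]
# landings / pins in each frame
for n,b,s,o in(('top',(150,225,265,305),6.5,(.5487,.248)),('side',(260,150,340,240),8,(.5467,.2487))):
    over(n,robot.snapshot(n),b,s,P,f'pics/{sys.argv[1]}_{n}.png',[pose(*o,.101,[(-.0065+e*.0155,d*.093,.035) for e in(-1,1) for d in(-1,1)])])
E
python3 bar.py r
```

```text
[0.5417 0.2462 0.0697] [3.141 0.    1.67 ] [ 0.8  0.2 -0.6]
```

View pics/r_side.png

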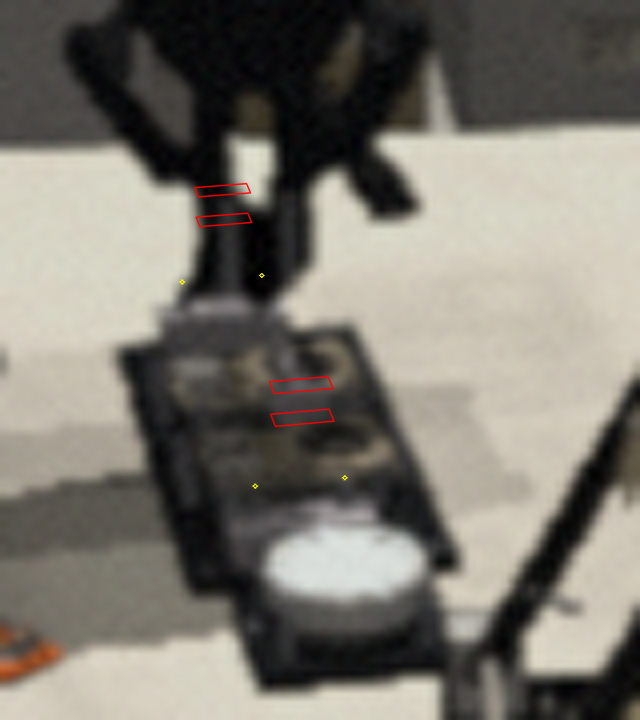

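View pics/r_top.png

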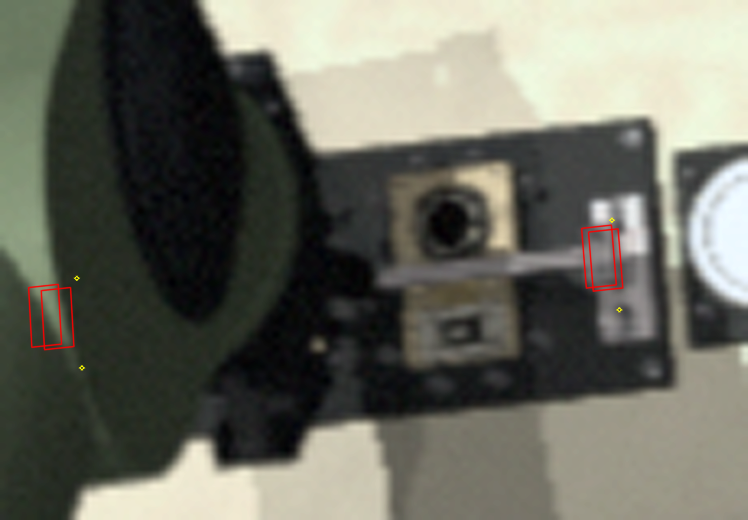

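Feet line up with the landings. Lower in stages.

Call:
step_arm --pt "0.05 0.08 -0.8 0.002" --pt "0.05 0.08 -1.5 0.002" --pt "0.05 0.08 -2.1 0.002" --pt "0.05 0.08 -2.1 0.002" --pt "0.05 0.08 -2.1 0.002"

```text
clock: 38.95
tcp_pos: [0.542, 0.248, 0.0483]
ee_rot: [3.142, 0.0, 1.674]
force: [0.3, 0.4, -0.7]
width: 0.0131
```

```bash
python3 bar.py s
```

```text
[0.542  0.248  0.0483] [3.142 0.    1.674] [ 0.3  0.4 -0.7]
```

View pics/s_top.png

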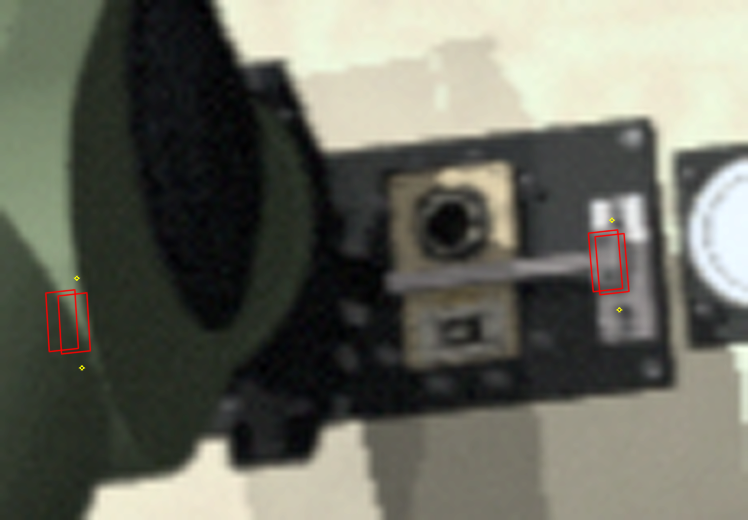

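View pics/s_side.png

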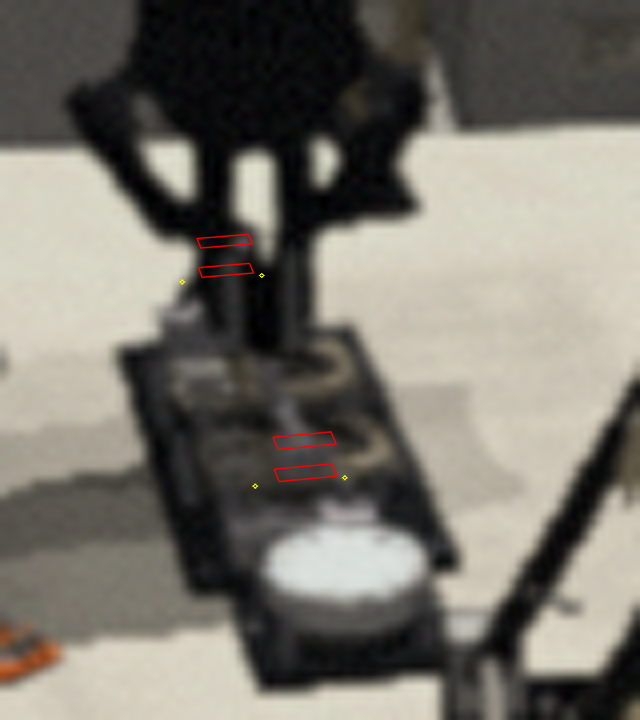

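Call:
step_arm --pt "0 -0.05 -0.4 -0.002" --pt "0 -0.05 -0.8 -0.002" --pt "0 -0.05 -1.1 -0.002" --pt "0 -0.05 -1.4 -0.002" --pt "0 -0.05 -1.55 -0.002" --pt "0 -0.05 -1.55 -0.002"

```text
clock: 39.8
tcp_pos: [0.5419, 0.2475, 0.0331]
ee_rot: [-3.141, -0.0, 1.672]
force: [-3.3, 0.1, 7.5]
width: 0.0127
```

Contact at the expected height. Release and retreat.

Call:
step_arm --hand 3.6 --pt "0 0 0 0" --pt "0 0 0 0" --pt "0 0 0 0" --pt "0 0 0.5 0" --pt "0 0 2 0" --pt "0 0 5 0" --pt "0 0 10 0" --pt "0 0 15 0" --pt "-2 -3 18 0" --pt "-5 -8 18 0" --pt "-8 -13 18 0" --pt "-10 -18 18 0" --pt "-10 -23 18 0" --pt "-10 -28 18 0" --pt "-10 -33 18 0" --pt "-10 -33 18 0" --pt "-10 -33 18 0"

```text
clock: 41.92
tcp_pos: [0.4419, -0.0822, 0.2133]
ee_rot: [3.141, -0.001, 1.671]
force: [1.0, 0.4, -0.6]
width: 0.0358
```

```bash
cat > fin.py <<'E'
from h import *
print(robot.read_state()['clock'])
px,py,th=.5487,.248,.101
for n,b,s,o in(('top',(150,225,290,300),5.5,(px,py)),('side',(260,165,335,240),9,(px-.002,py+.0007))):
    q=(o[0],o[1],th)
    P=[pose(*q,rect(.02,.01,.0355,-.0065,d*.093)) for d in(1,-1)]+[pose(*q,rect(.015,.036,.0585,-.0065,0))]
    P+=[pose(*q,rect(.068,.042,.022,0,d*.035)) for d in(1,-1)]
    c=pose(*q,[(0,-.144,0)])[0]; a=np.linspace(0,6.28,50); P.append(np.c_[c[0]+.027*np.cos(a),c[1]+.027*np.sin(a),0*a+.03])
    im=robot.snapshot(n); over(n,im,b,s,[],f'pics/fin_{n}.png'); over(n,im,b,s,P,f'pics/fino_{n}.png')
E
python3 fin.py
```

```text
41.925
```

View pics/fin_top.png

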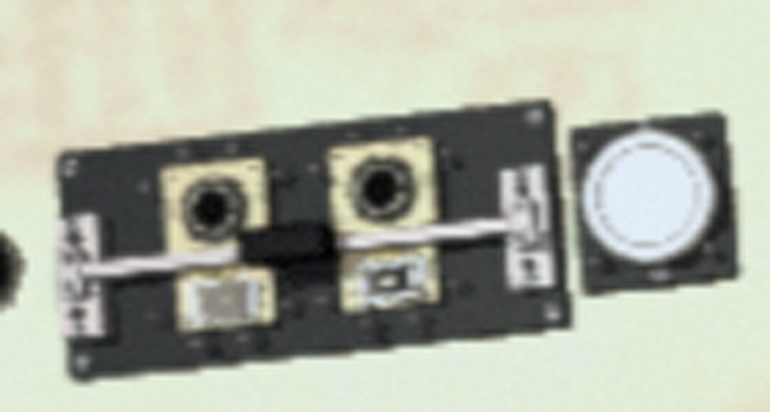

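View pics/fino_top.png

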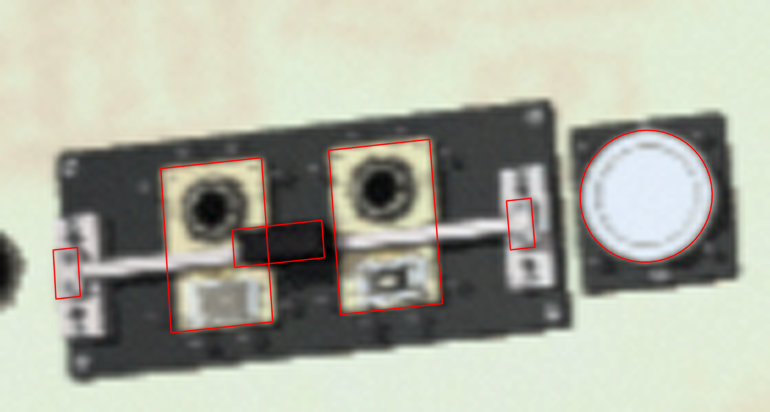

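View pics/fino_side.png

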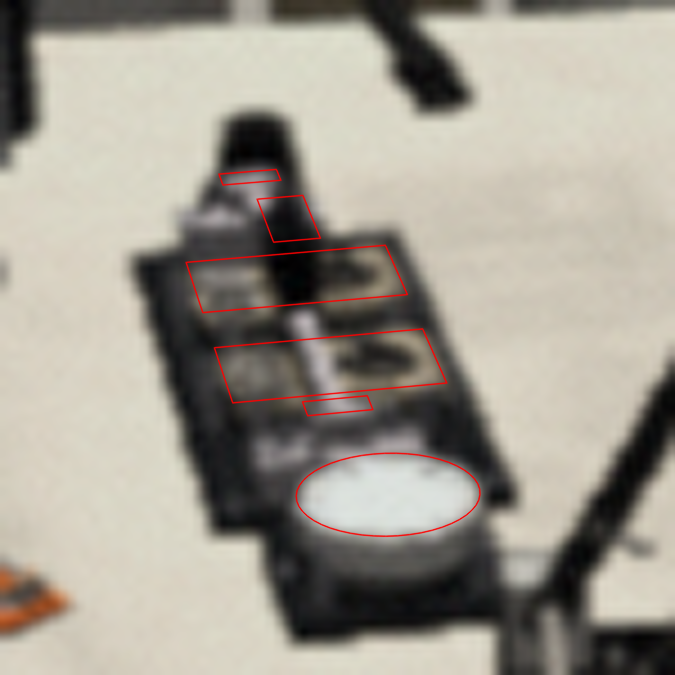

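View pics/fin_side.png

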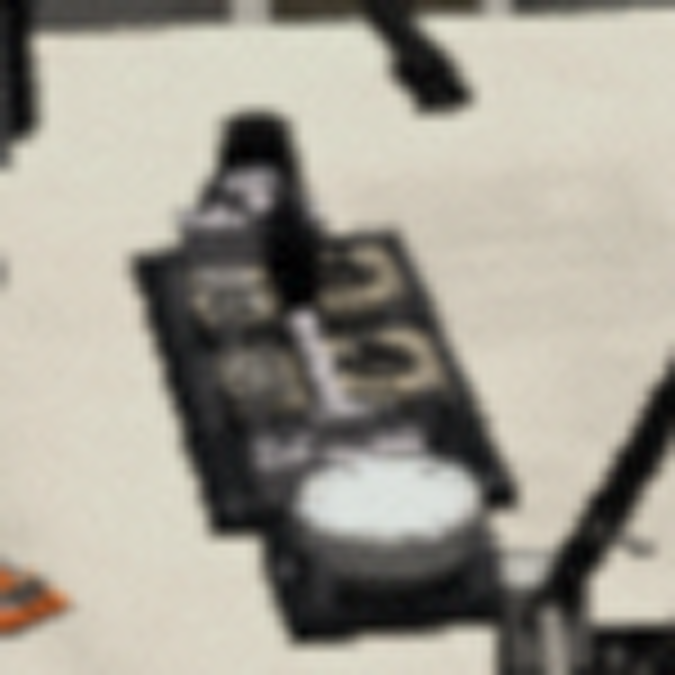

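Run:
```python
from h import *
im=robot.snapshot('side'); crop('s',im,(262,175,325,225),12,'pics/z1.png')
for n in('side','top'):
    if n=='top': robot.snapshot(n)
    for d in robot.outline_of('empty_frame',n)[:1]: print(n,round(d['p'],2),d['extent'])
```

```text
side 0.59 [275.0, 300.4, 310.1, 317.7]
top 0.68 [409.3, 264.4, 427.0, 296.3]
```

View pics/z1.png

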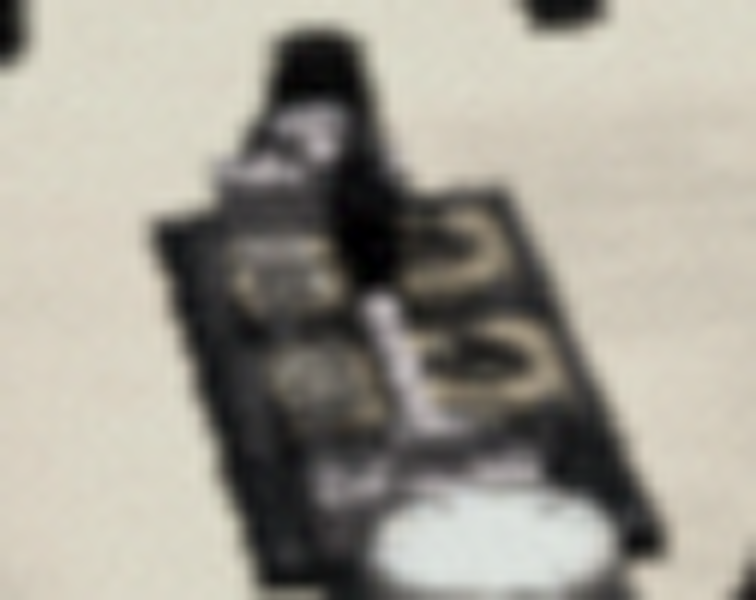

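The bar lies straight across both boards, between stick and connector, with its feet on the landings between the pins. The frame has not moved. Handing in.

Run:
```python
from plant import robot
print(robot.finish_job())
```

```text
the job is handed in; nothing more can be done
None
```

The scan pallet is loaded and the job was handed in at about 42 s of the 120 s allowed; no verdict came back.

- **Boards:** I set the plain board in the far nest (+y) and the reference board in the nest next to the dock. Both have their sticks on the far side.
- **Puck and bar:** The white puck is on its dock, and the retaining bar lies across both boards with its feet between the landing pins.
- **Contact heights:** Each board met its pad at the height predicted for a seated board, and the puck at 0.2 mm below it. The bar met its landings at 33.1 mm tool height, against 33.4 mm predicted.
- **Final pictures:** Seated outlines drawn on the top view matched both boards, the puck and the bar to about 1–4 mm. The bar looks 2–4 mm towards −y, inside its 10 mm tolerance.
- **Empty frame:** It stayed in place; its outline is within about 4 pixels of the start, with the side view all but unchanged.

**Checks that disagreed:** The two cameras differ by about 2 mm in x. I used the top view, which agreed better with the arm's own position. When gripping, the finger opening read 2–5 mm under the parts' nominal widths. For the boards that fits their visibly narrower connector end; for the puck and bar I did not explain it. The bar's feet were hard to see against the white landings, so their seating rests mainly on the contact height and the straight beam.

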